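Take the sold pocket watch from behind the clocks and dress the display again

ROBOT

A 7-joint arm with a two-finger parallel gripper is mounted at the origin on the work surface. World frame = base frame: x ahead of the robot, y to its left, z up, the work surface at z = 0. Lengths are in m, angles in rad, forces in N, time in s.
With the tool pointing down it reaches from about 0.425 to 0.95 m from the base axis. Payload 16.7 kg.
Tool frame: the origin (TCP) lies at the very end of the fingers, on their centre line; the grasp point (between the pads) lies env.hold_point_z behind it (env.hold_point_z is the distance from the TCP to the grasp point, in m); z points along the fingers, y is the line along which they close (so a half turn about z gives the same grasp; the last joint's range is limited). The gripper opens to 94 mm and grips with 3 to 60 N. Pads are 16 mm wide; open, the fingers measure 119 mm over their backs; the gripper's body (75 mm by 177 mm) begins 78 mm behind the grasp point.
Start: joints at [-1.355, 0.426, 0.074, 1.606, -0.034, 1.111, -0.067], TCP at [0.241, 0.631, 0.205] pointing down, gripper open.
Joint ranges: [-2.85, 2.85], [-0.5, 2.14], [-1.23, 1.37], [0.21, 2.46], [-1.02, 4.16], [0.16, 2.05], [-2.73, 2.73]. Speed limits (rad/s): [1.89, 1.89, 2.39, 2.39, 3.01, 3.01, 3.01].

INTERFACE

Orientations are given as a 3x3 rotation matrix whose columns are the frame's x, y, z axes.
In Python, from workcell import env, vision, models gives the robot as it stands.
- The arm moves only by the tool apply_moves, never from a script. Its argument "rows" is a list of rows, each an object of numbers: "tx", "ty", "tz": the shift along the tool's x, y, z in mm; "roll": the turn about the tool's z in rad. In form: [{"tx": .., "ty": .., "tz": .., "roll": ..}, ...]. A call has 1 to 10 rows; each row is the pose to reach, as a shift and turn from the pose commanded when the call began, along the tool's axes at that moment; what a row does not reach only later rows make up. A row lasts 1/10 s, in which the tool goes at most 50 mm and 8.59 degrees, less where a joint would pass 70% of its speed; a pose out of reach is approached as far as the arm can. A call with a gripper value outside its range is refused whole. "hand" is the finger opening in mm, from 0 to 94, set as the call begins (left out, the last holds). The fingers move at their own pace and stop on an object; the grip force is fixed at half the most. Time passes only in rows, so rows that repeat a pose let the fingers close. It gives the time, the measured TCP pose, the force, the opening and the grip force at its end, in the units of the state.
- env.get_obs(): the state, without advancing time (a new reading comes with each control period).
- vision.camera(name): name is "side" or "top"; returns the picture (420x560x3 uint8, blue, green, red); there is no depth.
- vision.camera_params(name): a dict with "fovy" (degrees; the focal length in pixels is half the picture's height over the tangent of half this angle, whatever the lens; pixels are square), "cx", "cy" (the principal point, pixels), "k1" (the pictures are not rectified: a ray, as slopes to the right and down, at radius r is drawn at 1 + k1 r^2 times it, then the intrinsics apply), "origin" and "attitude" of the camera in the world. Camera axes: x right, y down, z forward; pixel columns grow to the right and rows downward; lengths in m; the calibration is good to about 2 mm. A picture is of the moment at which its call begins. camera_params takes no time and is no camera call.
- env.hand_in(): hands the job in; it is judged then, once.
Trained networks look in the newest picture that a camera, given by its name, has taken for a name from the list of things; names that differ only in an ending like _2 or _b are one class to them, and where a whole thing is asked for, a point or a joint stands for the part that bears it (a point fixed in the world has none). Each returns a list of dicts, best first, with "p" (0 to 1); they miss things now and then, are a little off and sometimes report something else, mostly with a low value. They report only what shows in the picture. A call takes as long as a camera call. They do not tell look-alikes from the thing itself.
- models.look_for(camera, thing): "centre" ([x, y, z] in m, in the coordinates of the camera as it stood for that picture, good to about 4 mm: the middle of the surface that is visible of it).
- models.silhouettes(camera, thing): "mask" (420x560 bool, what is visible of it).
The state is a dict: "time_s": time; "joints": joint angles; "qvel": joint speeds; "effort": joint torques, N m; "tcp_pos": TCP position; "orientation": TCP orientation; "ft_force": force on the tool from outside, world axes, zero at the start; "moment": the same for the moment, N m; "finger_gap": finger opening in m; "grasp_force": force on a finger pad.
Only numpy, scipy, OpenCV 4.12 (cv2) and the standard library are available. Lean on these libraries where they do the work, as an engineer would, in place of code of your own. Each camera call takes 0.05 s, during which the arm holds its last target. There are 200 camera calls.

TASK

The open-faced pocket watch lying beyond the two clocks on the display board has been sold: first stand both clocks upright on the empty tray, then lay the watch face up in the middle of the padded half of the open travel case. Next lay the pocket watch with the closed cover, cover up, in the middle of the round pad that has come free, its crown pointing away from the clocks' pads, and only then put each clock back upright, centred and square on its own pad, its dial facing the way it did before. Set everything down gently, dropping nothing, and do not disturb the glass-domed clock.

Things in the scene. Friction and masses are not known exactly. Their poses are not given: they have to be found in the camera images.
- mantel_mid (a point): White wooden mantel clock, loose, 0.55 kg, 174 mm tall; point on its centre line 85 mm above its underside. z up, dial on its +x face. Plinth 68 (x) by 112 (y) mm, 14 high; body 62 by 92, up to 115; above it a plain block 44 (x) by 66 (y), from 115 to 160 above the underside: grip it across x from above. A 12 mm gilt ball tops it. Starts on the longer rectangular pad.
- carriage_mid (a point): Brass carriage clock, glass sides, loose, 0.55 kg, 133 mm tall; point on its centre line 66.5 mm above its underside. z up, dial on its +x face. Case 70 (x) by 84 (y) mm, 102 high; above it a rigid handle bar along y, 68 long, 10 thick, 123 to 133 above the underside, 21 free below it: pinch it across x from above. Starts on the shorter rectangular pad.
- watch_mid (a point): Sold pocket watch, steel, open face with dial and hands, lying face (z) up. Round case 52 mm across, 15 thick, 0.11 kg, loose; point at the case's centre, 7.5 mm above its underside. Crown and bow stick out 20 mm along +x: grip across y. Starts on the round pad, so close beyond the clocks that a gripper cannot come down on it while they stand there.
- hunter_mid (a point): Replacement pocket watch, steel, closed domed cover, no dial showing, cover (z) up. Round case 46 mm across, 15 thick (dome to 18), 0.10 kg, loose; point at the case's centre, 7.5 mm above its underside. Crown and bow stick out 20 mm along +x: grip across y. Starts on a 3 mm thick dark felt square on the robot's side of the display board.
- pad_mantel: Fixed tan rectangular pad on the display board, 74 (x) by 126 (y) mm, 6 thick: the mantel clock's place. Origin at the centre of its underside, top 6 mm above; z up, +x the way the dials face. The two rectangular pads lie side by side along y, 126 mm apart centre to centre; which is left varies.
- pad_carriage: Fixed tan rectangular pad on the display board, 74 (x) by 98 (y) mm, 6 thick: the carriage clock's place. Origin at the centre of its underside, top 6 mm above; z up, +x the way the dials face.
- pad_watch: Fixed tan round pad on the display board, 60 mm across, 6 thick, beyond the two rectangular pads on the dials' side. Origin at the centre of its underside, top 6 mm above. The board is a dark wooden slab 160 by 270 mm, 12 thick, with the pads on top.
- tray_floor (a point): Empty light wooden tray with dark lining, left or right of the board: 260 (x) by 160 (y) mm outside, rim 14 mm above the table, 5 thick. Point at the centre of its floor, 6 mm above the table. x along its length, z up. Room for both clocks one behind the other along x. Fixed.
- case_nest (a point): Brown travel case opened flat, on the side opposite the tray: two halves 110 by 110 mm, one with a flat pale padded insert standing 1 mm above its rim, a thin dark ring 62 mm across in its middle; the other (116 mm along +x) a hollow lid with dark lining. Point at the centre of the padded half's surface, 23 mm above the table. Fixed.
- dome_mid (a point): Bystander to leave alone: small clock under a glass dome on a round brass base, 76 mm across, 150 tall, loose and fragile, standing past the far end of the tray or of the case. Point on its centre line, 75 mm above its underside.
There are look-alikes about, which are no part of the job. What is shaped like the part that bears mantel_mid but turquoise is not meant.

How it is judged:
On the way, in this order (a step that is already met when the one before it is completed fails the run):
1. both clocks stand upright on the tray, released, the sold watch still on its pad (x of mantel_mid in the frame of tray_floor between -0.11 and 0.11 m and y of mantel_mid in the frame of tray_floor between -0.06 and 0.06 m and z of mantel_mid in the frame of tray_floor between 0.079 and 0.091 m and angle between each of mantel_mid, carriage_mid's own z axis and vertical below 0.1 rad and linear speed of each of mantel, carriage below 0.02 m/s and angular speed of each of mantel, carriage below 0.2 rad/s and contact force between the fingers and mantel below 0.05 N and x of carriage_mid in the frame of tray_floor between -0.11 and 0.11 m and y of carriage_mid in the frame of tray_floor between -0.06 and 0.06 m and z of carriage_mid in the frame of tray_floor between 0.0605 and 0.0725 m and contact force between the fingers and carriage below 0.05 N and horizontal distance between watch_mid and pad_watch below 0.02 m), for 0.2 s.
2. the sold watch lies face up in the middle of the padded half of the case, the clocks still on the tray (horizontal distance between watch_mid and case_nest below 0.012 m and z of watch_mid in the frame of case_nest between 0.0025 and 0.0125 m and angle between watch_mid's own z axis and vertical below 0.15 rad and linear speed of each of watch, mantel, carriage below 0.02 m/s and angular speed of each of watch, mantel, carriage below 0.2 rad/s and contact force between the fingers and watch below 0.05 N and x of mantel_mid in the frame of tray_floor between -0.11 and 0.11 m and y of mantel_mid in the frame of tray_floor between -0.06 and 0.06 m and z of mantel_mid in the frame of tray_floor between 0.079 and 0.091 m and angle between each of mantel_mid, carriage_mid's own z axis and vertical below 0.1 rad and contact force between the fingers and mantel below 0.05 N and x of carriage_mid in the frame of tray_floor between -0.11 and 0.11 m and y of carriage_mid in the frame of tray_floor between -0.06 and 0.06 m and z of carriage_mid in the frame of tray_floor between 0.0605 and 0.0725 m and contact force between the fingers and carriage below 0.05 N), for 0.2 s.
3. the closed-cover watch lies on the round pad, crown pointing away from the clocks' pads, the clocks still on the tray (all of step 2 and horizontal distance between hunter_mid and pad_watch below 0.012 m and z of hunter_mid in the frame of pad_watch between 0.0085 and 0.0185 m and angle between hunter_mid's own z axis and vertical below 0.15 rad and linear speed of hunter below 0.02 m/s and angular speed of hunter below 0.2 rad/s and contact force between the fingers and hunter below 0.05 N and x of each of pad_mantel, pad_carriage in the frame of hunter_mid below 0.02 m), for 0.2 s.
At the end, for the whole second after the job is handed in: Open-faced watch face up on the padded half, closed-cover watch cover up on the round pad, crown away from the clocks, each clock upright on its own pad, square within 0.2 rad, dial as before; each within 12 mm of the middle, released and at rest (horizontal distance between watch_mid and case_nest below 0.012 m and z of watch_mid in the frame of case_nest between 0.0025 and 0.0125 m and angle between each of watch_mid, hunter_mid, mantel_mid, carriage_mid's own z axis and vertical below 0.15 rad and linear speed of each of watch, hunter, mantel, carriage below 0.02 m/s and angular speed of each of watch, hunter, mantel, carriage below 0.2 rad/s and contact force between the fingers and watch below 0.05 N and horizontal distance between hunter_mid and pad_watch below 0.012 m and z of hunter_mid in the frame of pad_watch between 0.0085 and 0.0185 m and contact force between the fingers and hunter below 0.05 N and x of each of pad_mantel, pad_carriage in the frame of hunter_mid below 0.02 m and horizontal distance between mantel_mid and pad_mantel below 0.012 m and z of mantel_mid in the frame of pad_mantel between 0.086 and 0.096 m and contact force between the fingers and mantel below 0.05 N and angle between the x axis of mantel_mid and the x axis of pad_mantel, either way round below 0.2 rad and x of pad_watch in the frame of mantel_mid above 0 m and horizontal distance between carriage_mid and pad_carriage below 0.012 m and z of carriage_mid in the frame of pad_carriage between 0.0675 and 0.0775 m and contact force between the fingers and carriage below 0.05 N and angle between the x axis of carriage_mid and the x axis of pad_carriage, either way round below 0.2 rad and x of pad_watch in the frame of carriage_mid above 0 m); the robot touches nothing.
It fails at once if a clock or pocket watch is dropped: it moves faster than 0.7 m/s while the fingers do not hold it ((linear speed of mantel above 0.7 m/s and contact force between the fingers and mantel below 0.01 N) or (linear speed of carriage above 0.7 m/s and contact force between the fingers and carriage below 0.01 N) or (linear speed of watch above 0.7 m/s and contact force between the fingers and watch below 0.01 N) or (linear speed of hunter above 0.7 m/s and contact force between the fingers and hunter below 0.01 N)).
It fails at once if a clock is tipped over (more than 0.6 rad) (angle between any of mantel_mid, carriage_mid's own z axis and vertical above 0.6 rad).
It fails at once if the glass-domed clock is disturbed (moved more than 20 mm or tipped) (distance of dome_mid from where it was at the start of the episode above 0.02 m or angle between dome_mid's own z axis and vertical above 0.3 rad).
It also fails if it takes over 120 s, if anything falls off the work surface, if the arm or the gripper's body presses on something with over 40 N, if the wrist force passes 120 N, or if a joint passes its speed limit or range.

## Working session

There is one attempt and no reset: what is moved stays moved. The work goes in short steps, Python scripts to look and compute and a tool call to move; the robot and the scene stay as the last step left them, time stands still between calls to the robot, and variables do not carry over. Pictures are saved under pics/ and viewed, at most 14 in all, crops included, and the job is handed in when it is done.

Besides the shell and the picture viewer there is one more tool, called after "Request:" as name(argument=value, ...), one argument or row to a line, values as JSON. apply_moves: Moves the arm, as the interface text tells. Its arguments: {"type":"object","properties":{"rows":{"type":"array"},"hand":{"type":"number"}},"required":["rows"]}

```bash
mkdir -p pics; ls; cat > h.py <<'E'
import numpy as np, cv2
from workcell import env, vision, models
def P(c):
    p=vision.camera_params(c); f=210/np.tan(np.radians(p['fovy'])/2)
    return p,f,np.array(p['origin']),np.array(p['attitude'])
def ray(c,u,v):
    p,f,o,R=P(c); d=np.array([(u-p['cx'])/f,(v-p['cy'])/f]); s=d.copy()
    for _ in range(30): s=d/(1+p['k1']*(s@s))
    return o,R@np.array([s[0],s[1],1])
def at(c,u,v,z):
    o,d=ray(c,u,v); return o+d*(z-o[2])/d[2]
def px(c,X):
    p,f,o,R=P(c); q=R.T@(np.array(X)-o); s=q[:2]/q[2]; s=s*(1+p['k1']*(s@s)); return s*f+[p['cx'],p['cy']]
def W(c,x):
    p,f,o,R=P(c); return o+R@np.array(x)
E
python3 - <<'E'
from h import *
np.set_printoptions(precision=3,suppress=True)
for c in ['top','side']:
    im=vision.camera(c); cv2.imwrite(f'pics/{c}0.png',im)
    print(c,vision.camera_params(c))
    for t in ['mantel_mid','carriage_mid','watch_mid','hunter_mid','pad_mantel','pad_carriage','pad_watch','tray_floor','case_nest','dome_mid']:
        try:
            for r in models.look_for(c,t)[:3]: w=W(c,r['centre']); print(t,round(r['p'],2),w,px(c,w))
        except Exception as e: print(t,e)
print(env.hold_point_z, env.get_obs())
E
```

```text
pics
top {'fovy': 47.3796219834917, 'cx': 278.8339241078613, 'cy': 216.59109615537082, 'k1': -0.006690381894534602, 'origin': array([0.372, 0.001, 1.034]), 'attitude': array([[-0.03 , -0.99 ,  0.139],
       [-1.   ,  0.031,  0.005],
       [-0.009, -0.139, -0.99 ]])}
mantel_mid 0.91 [ 0.578 -0.076  0.131] [319.77  174.721]
carriage_mid 0.6 [0.601 0.041 0.125] [258.968 165.72 ]
watch_mid 0.9 [ 0.669 -0.02   0.034] [288.625 144.713]
hunter_mid 0.6 [0.481 0.008 0.021] [278.505 232.528]
pad_mantel 0.79 [ 0.576 -0.034  0.02 ] [296.534 187.863]
pad_carriage 0.63 [0.584 0.03  0.022] [266.772 185.092]
pad_watch 0.51 [ 0.676 -0.009  0.016] [283.524 144.187]
tray_floor 0.75 [0.484 0.321 0.009] [133.423 236.06 ]
case_nest 0.64 [ 0.497 -0.331  0.018] [436.87  220.149]
dome_mid 0.64 [0.715 0.26  0.114] [148.698 115.103]
side {'fovy': 49.83952702398509, 'cx': 277.10270069574204, 'cy': 209.30829157888277, 'k1': -0.12316057643920116, 'origin': array([ 0.412, -0.721,  0.756]), 'attitude': array([[ 0.984, -0.135,  0.119],
       [-0.179, -0.665,  0.725],
       [-0.019, -0.734, -0.679]])}
mantel_mid 
[... 628 characters left out ...]
 0.483 -0.001  0.021] [257.211 231.659]
case_nest 0.83 [ 0.505 -0.34   0.021] [298.115 364.438]
dome_mid 0.93 [0.722 0.247 0.079] [331.136 138.227]
0.0188 {'time_s': 1.1, 'joints': array([-1.355,  0.426,  0.074,  1.606, -0.034,  1.111, -0.067]), 'qvel': array([ 0.   ,  0.001, -0.   , -0.   ,  0.001, -0.001,  0.   ]), 'effort': array([  0.001, -93.552,   3.664, -45.455,  -0.049,   0.013,   0.   ]), 'tcp_pos': array([0.241, 0.631, 0.205]), 'orientation': array([[-0.934,  0.357, -0.   ],
       [ 0.357,  0.934, -0.   ],
       [ 0.   , -0.   , -1.   ]]), 'ft_force': array([ 0.377, -0.378, -0.242]), 'moment': array([-0.019, -0.008,  0.014]), 'grasp_force': 0.0, 'finger_gap': 0.09403220096457544}
```

View pics/top0.png

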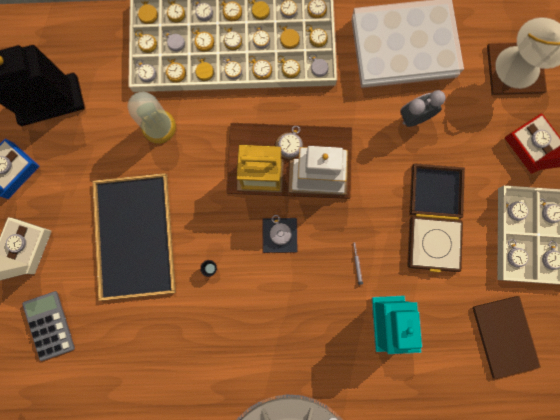

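View pics/side0.png

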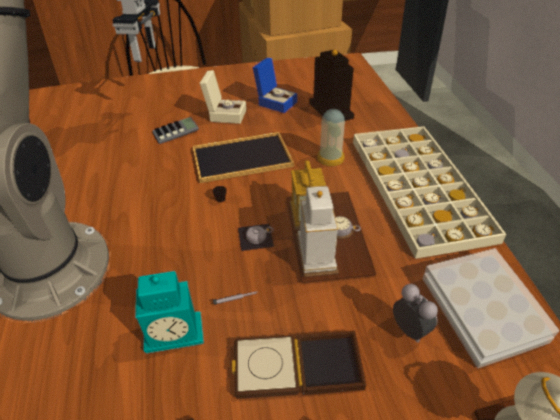

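```bash
python3 - <<'E'
import cv2
im=cv2.imread('pics/top0.png')[110:260,210:370]
cv2.imwrite('pics/top0c.png',cv2.resize(im,None,fx=4,fy=4,interpolation=cv2.INTER_CUBIC)[:600,:])
E
```

```text
(no output)
```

View pics/top0c.png

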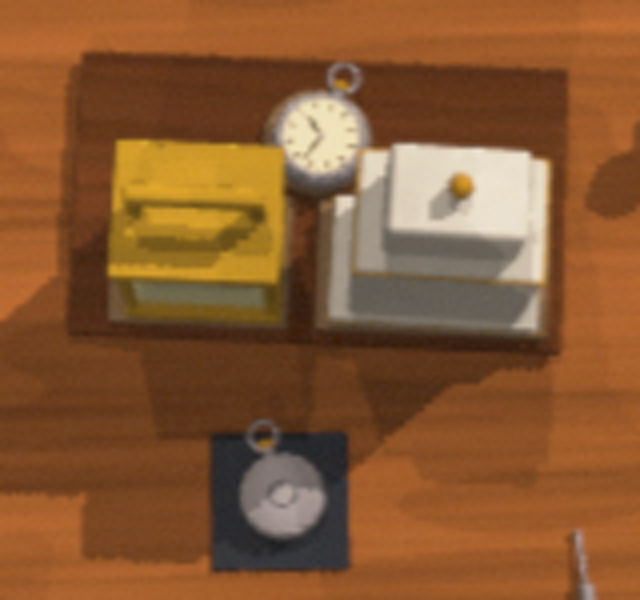

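```bash
cat > m.py <<'E'
from h import *
np.set_printoptions(precision=4,suppress=True)
def quad(n,pts,z,crop=True):
    w=np.array([at('top',210+(x+.5)/4-.5 if crop else x,110+(y+.5)/4-.5 if crop else y,z)[:2] for x,y in pts])
    e=w-np.roll(w,-1,0); L=np.linalg.norm(e,axis=1)
    y=(w[0]-w[1])+(w[3]-w[2]) if len(w)==4 else w[0]-w[1]
    print(n,'c',w.mean(0),'L',L,'yaw of +y dir',np.arctan2(-y[0],y[1]))
quad('board',[(82,55),(567,70),(558,340),(70,333)],.012)
quad('block',[(390,145),(530,152),(527,240),(385,235)],.178)
quad('mbody',[(357,150),(551,158),(547,283),(354,273)],.133)
quad('ccase',[(117,140),(284,148),(282,282),(109,275)],.120)
quad('tray',[(94,180),(165,175),(173,295),(101,299)],.014,False)
quad('nest half',[(414,220),(462,220),(461,270),(411,268)],.022,False)
quad('lid half',[(414,167),(464,167),(463,216),(412,214)],.022,False)
print('ring',at('top',437,244,.023)[:2],'watch',at('top',210+321/4,110+135/4,.033)[:2],'bow',at('top',210+344/4,110+77/4,.0255)[:2])
print('hunter',at('top',210+283/4,110+496/4,.018)[:2],'bow',at('top',210+264/4,110+436/4,.0105)[:2],'felt',)
quad('felt',[(212,433),(348,433),(347,570),(211,570)],.003)
print('ball',at('top',210+461/4,110+184/4,.186)[:2])
E
python3 m.py
python3 - <<'E'
from h import *
np.set_printoptions(precision=4,suppress=True)
# masks: circle fits
for c,t,z in [('top','watch_mid',.033),('top','hunter_mid',.0105),('top','mantel_mid',.1),('top','carriage_mid',.1),('side','mantel_mid',.1),('side','watch_mid',.033),('side','hunter_mid',.018)]:
    for s in models.silhouettes(c,t)[:2]:
        m=s['mask']; v,u=np.nonzero(m); print(c,t,s['p'],u.min(),u.max(),v.min(),v.max(),u.mean(),v.mean(),at(c,u.mean(),v.mean(),z))
s=cv2.imread('pics/side0.png'); cv2.imwrite('pics/sidec.png',cv2.resize(s[140:290,230:390],None,fx=4,fy=4,interpolation=cv2.INTER_CUBIC))
t=cv2.imread('pics/top0.png')[150:310]; a=cv2.resize(t[:,80:190],None,fx=3.6,fy=3.6,interpolation=cv2.INTER_CUBIC); b=cv2.resize(t[:,390:500],None,fx=3.6,fy=3.6,interpolation=cv2.INTER_CUBIC)
cv2.imwrite('pics/tc.png',np.hstack([a,b]))
E
```

```text
board c [ 0.6426 -0.0211] L [0.2688 0.152  0.2649 0.157 ] yaw of +y dir -0.05592048152637476
block c [ 0.599  -0.0814] L [0.0645 0.0416 0.065  0.0426] yaw of +y dir -0.07622172081910973
mbody c [ 0.5997 -0.0824] L [0.094  0.0619 0.0927 0.061 ] yaw of +y dir -0.08001172040199193
ccase c [0.6095 0.0407] L [0.0825 0.0674 0.0845 0.0681] yaw of +y dir -0.07778872459555321
tray c [0.4831 0.3198] L [0.1557 0.2601 0.1524 0.2581] yaw of +y dir 0.0324190799716491
nest half c [ 0.445  -0.3266] L [0.102  0.1061 0.1047 0.1022] yaw of +y dir -0.051330068474006944
lid half c [ 0.5598 -0.338 ] L [0.1079 0.1073 0.1084 0.1031] yaw of +y dir -0.051577147136018985
ring [ 0.4456 -0.3263] watch [ 0.6711 -0.0237] bow [ 0.7056 -0.0375]
hunter [0.4776 0.0029] bow [0.5112 0.0121] felt
felt c [0.4773 0.0057] L [0.0739 0.0744 0.0732 0.0745] yaw of +y dir -0.031054639378631396
ball [ 0.6003 -0.0828]
top watch_mid 0.75 279 301 130 155 290.1127450980392 143.81372549019608 [ 0.6709 -0.0234  0.033 ]
top watch_mid 0.55 262 282 167 191 275.46666666666664 177.8 [0.597  0.0104 0.033 ]
top hunter_mid 0.79 270 290 217 244
[... 151 characters left out ...]
0105]
top mantel_mid 0.97 371 421 295 354 395.6100116414435 325.18936748156773 [ 0.2876 -0.2109  0.1   ]
top mantel_mid 0.79 292 346 146 193 319.6917748917749 169.8220779220779 [ 0.5954 -0.079   0.1   ]
top carriage_mid 0.62 237 280 144 190 258.7310880829016 166.83834196891192 [0.6055 0.0426 0.1   ]
side mantel_mid 0.77 135 203 271 352 166.46923438233912 312.9333020197276 [ 0.2905 -0.2442  0.1   ]
side mantel_mid 0.58 299 336 187 271 317.6001503194288 230.31379180759114 [ 0.5965 -0.0991  0.1   ]
side watch_mid 0.77 336 353 217 235 343.1140350877193 225.90350877192984 [ 0.6754 -0.0334  0.033 ]
side hunter_mid 0.79 247 270 226 243 257.15562913907286 234.08609271523179 [ 0.4821 -0.0059  0.018 ]
```

View pics/tc.png

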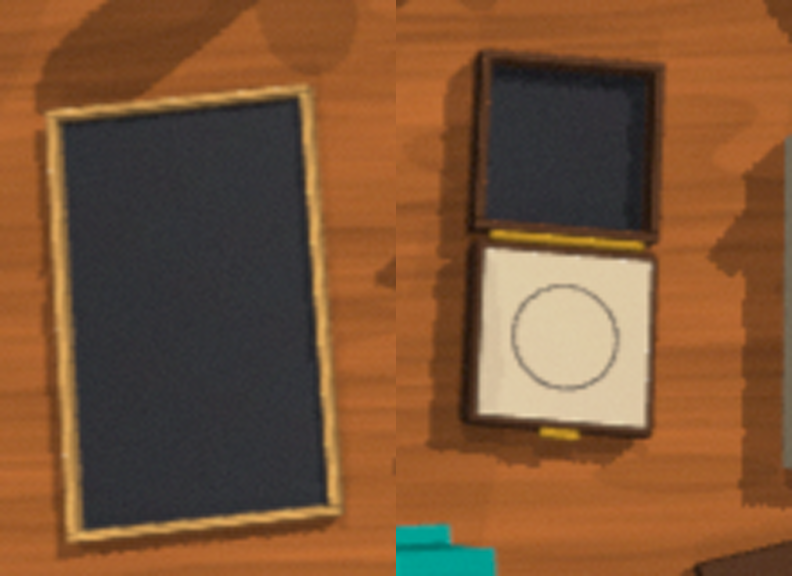

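View pics/sidec.png

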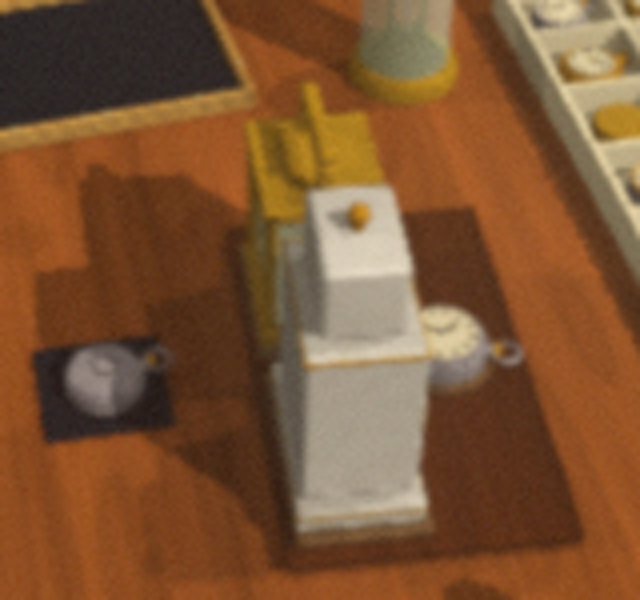

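Candidates (top picture):
- **Mantel clock:** white one at (320,170), which I choose. The turquoise one at (397,325) and the black one at (40,85) are decoys.
- **Carriage clock:** brass, at (260,167).
- **Sold watch:** open dial at (290,144) on the board. The boxed watches are decoys.
- **Hunter watch:** plain cover at (280,234) on felt.
- **Tray and case:** empty tray at (133,237), case ring at (437,244).

The crops confirm these choices. The crown bows of both watches point roughly along +x, and the dials face +x.

```bash
cat > go.py <<'E'
import sys
from h import *
def go(x,y,z,yaw):
    o=env.get_obs(); R=np.array(o['orientation']); p=np.array(o['tcp_pos'])
    t=R.T@(np.array([x,y,z])-p)*1000
    cur=np.arctan2(R[1,1],R[0,1]); roll=-(yaw-cur)
    print('t',np.round(t,1),'roll',round((roll+np.pi)%(2*np.pi)-np.pi,3),'yaw',round(cur,3),'pos',p.round(4),'t',o['time_s'],'R',R.round(3).tolist())
if __name__=='__main__': go(*map(float,sys.argv[1:5]))
E
python3 go.py .609 .0415 .30 -.075
python3 - <<'E'
from h import *
np.set_printoptions(precision=4,suppress=True)
def tri(a,b):
    o1,d1=ray('top',*a);o2,d2=ray('side',*b)
    s=np.linalg.lstsq(np.c_[d1,-d2],o2-o1,rcond=None)[0]; p=o1+s[0]*d1;q=o2+s[1]*d2
    return (p+q)/2,np.linalg.norm(p-q)
T=lambda x,y:(209.6+x/4,109.6+y/4); S=lambda x,y:(229.6+x/4,139.6+y/4)
print('ball',tri(T(461,184),S(358,213)))
print('watch dial',tri(T(319,133),S(444,333)))
print('watch bow',tri(T(344,77),S(509,351)))
print('hunter',tri(T(283,493),S(105,375)),'bow',tri(T(264,436),S(158,358)))
print('mblock corner far left',tri(T(390,145),S(392,186)))
w=np.array([at('top',79.6+a/3.6,149.6+b/3.6,.014)[:2] for a,b in [(47,112),(308,88),(341,513),(68,543)]]);print('tray',w,w.mean(0))
E
```

```text
t [-554.1 -418.9  -94.5] roll 1.281 yaw 1.206 pos [0.2409 0.6305 0.2055] t 1.45 R [[-0.934, 0.357, -0.0], [0.357, 0.934, -0.0], [0.0, -0.0, -1.0]]
ball (array([ 0.6006, -0.0821,  0.1856]), np.float64(0.0011368912465180578))
watch dial (array([ 0.6731, -0.0218,  0.0321]), np.float64(0.0005144335252427225))
watch bow (array([ 0.7072, -0.0367,  0.0251]), np.float64(0.0010078971639949082))
hunter (array([0.4805, 0.0036, 0.0113]), np.float64(0.0007370701637024354)) bow (array([0.5124, 0.013 , 0.0094]), np.float64(0.0002393935611125759))
mblock corner far left (array([ 0.6251, -0.0514,  0.1729]), np.float64(0.0017014488346575479))
tray [[0.6078 0.4102]
 [0.6175 0.2513]
 [0.3618 0.2312]
 [0.3492 0.3916]] [0.4841 0.3211]
```

Request:
apply_moves(
  hand=60,
  rows=[
    {"tz": -50},
    {"tz": -95},
    {"tx": -40,"ty": -30,"tz": -95,"roll": 0.1},
    {"tx": -80,"ty": -60,"tz": -95,"roll": 0.2},
    {"tx": -120,"ty": -90,"tz": -95,"roll": 0.3},
    {"tx": -160,"ty": -120,"tz": -95,"roll": 0.4},
    {"tx": -200,"ty": -150,"tz": -95,"roll": 0.5},
    {"tx": -240,"ty": -180,"tz": -95,"roll": 0.6},
    {"tx": -280,"ty": -210,"tz": -95,"roll": 0.7},
    {"tx": -300,"ty": -225,"tz": -95,"roll": 0.75},
  ],
)

```text
$.rows[0]: bad value
```

```bash
python3 go.py .609 .0415 .30 -.075
```

```text
t [-554.1 -418.9  -94.5] roll 1.281 yaw 1.206 pos [0.2409 0.6305 0.2055] t 1.45 R [[-0.934, 0.357, -0.0], [0.357, 0.934, -0.0], [0.0, -0.0, -1.0]]
```

Rows need all four keys.

Request:
apply_moves(
  hand=60,
  rows=[
    {"tx": 0,"ty": 0,"tz": -50,"roll": 0},
    {"tx": 0,"ty": 0,"tz": -95,"roll": 0},
    {"tx": -40,"ty": -30,"tz": -95,"roll": 0.1},
    {"tx": -80,"ty": -60,"tz": -95,"roll": 0.2},
    {"tx": -120,"ty": -90,"tz": -95,"roll": 0.3},
    {"tx": -160,"ty": -120,"tz": -95,"roll": 0.4},
    {"tx": -200,"ty": -150,"tz": -95,"roll": 0.5},
    {"tx": -240,"ty": -180,"tz": -95,"roll": 0.6},
    {"tx": -280,"ty": -210,"tz": -95,"roll": 0.7},
    {"tx": -300,"ty": -225,"tz": -95,"roll": 0.75},
  ],
)

```text
time_s: 2.45
tcp_pos: [0.4429, 0.3093, 0.301]
orientation: [[-0.433, 0.901, 0.001], [0.901, 0.433, 0.0], [-0.0, 0.001, -1.0]]
ft_force: [0.3, 0.5, 0.9]
finger_gap: 0.0601
grasp_force: 0.0
```

```bash
python3 go.py .609 .0415 .30 -.075
```

```text
t [-313.3   33.7    1.1] roll 0.523 yaw 0.448 pos [0.4429 0.3093 0.301 ] t 2.45 R [[-0.433, 0.901, 0.001], [0.901, 0.433, 0.0], [-0.0, 0.001, -1.0]]
```

Request:
apply_moves(
  hand=60,
  rows=[
    {"tx": -45,"ty": 5,"tz": 0,"roll": 0.08},
    {"tx": -90,"ty": 10,"tz": 0,"roll": 0.16},
    {"tx": -135,"ty": 15,"tz": 0,"roll": 0.24},
    {"tx": -180,"ty": 20,"tz": 0,"roll": 0.32},
    {"tx": -225,"ty": 24,"tz": 0,"roll": 0.4},
    {"tx": -270,"ty": 29,"tz": 0,"roll": 0.48},
    {"tx": -300,"ty": 32,"tz": 0,"roll": 0.52},
    {"tx": -313.3,"ty": 33.7,"tz": 1,"roll": 0.523},
    {"tx": -313.3,"ty": 33.7,"tz": 1,"roll": 0.523},
  ],
)

```text
time_s: 3.35
tcp_pos: [0.6094, 0.0457, 0.2991]
orientation: [[0.068, 0.998, -0.0], [0.998, -0.068, -0.001], [-0.001, -0.0, -1.0]]
ft_force: [-0.7, 1.3, -0.2]
finger_gap: 0.0603
grasp_force: 0.0
```

```bash
python3 go.py .609 .0415 .127 -.075
```

```text
t [-4.100e+00 -1.000e-01  1.721e+02] roll 0.007 yaw -0.068 pos [0.6094 0.0457 0.2991] t 3.35 R [[0.068, 0.998, -0.0], [0.998, -0.068, -0.001], [-0.001, -0.0, -1.0]]
```

Request:
apply_moves(
  rows=[
    {"tx": 0,"ty": 0,"tz": 35,"roll": 0},
    {"tx": 0,"ty": 0,"tz": 75,"roll": 0},
    {"tx": 0,"ty": 0,"tz": 110,"roll": 0},
    {"tx": 0,"ty": 0,"tz": 140,"roll": 0},
    {"tx": 0,"ty": 0,"tz": 160,"roll": 0},
    {"tx": 0,"ty": 0,"tz": 172,"roll": 0},
    {"tx": 0,"ty": 0,"tz": 172,"roll": 0},
    {"tx": 0,"ty": 0,"tz": 172,"roll": 0},
  ],
)

```text
time_s: 4.15
tcp_pos: [0.6092, 0.0476, 0.1283]
orientation: [[0.066, 0.998, 0.001], [0.998, -0.066, 0.0], [0.0, 0.001, -1.0]]
ft_force: [-0.1, 0.9, 0.5]
finger_gap: 0.0604
grasp_force: 0.0
```

```bash
python3 go.py .609 .0415 .127 -.075; python3 - <<'E'
from h import *
a=vision.camera('top')[100:230,200:340]; b=vision.camera('side')[120:250,230:370]
cv2.imwrite('pics/g1.png',np.hstack([cv2.resize(i,None,fx=2.8,fy=2.8,interpolation=2) for i in (a,b)]))
E
```

```text
t [-6.1  0.2  1.3] roll 0.009 yaw -0.066 pos [0.6092 0.0476 0.1283] t 4.15 R [[0.066, 0.998, 0.001], [0.998, -0.066, 0.0], [0.0, 0.001, -1.0]]
```

View pics/g1.png

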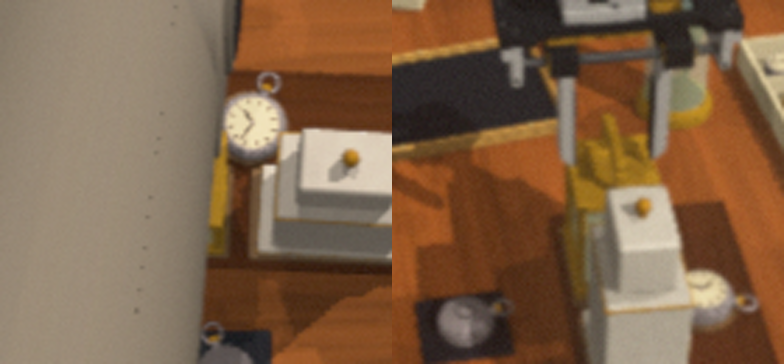

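The fingers straddle the handle bar in the side crop (bar at about (610,125)). I correct the 6 mm along the bar and close.

Request:
apply_moves(
  rows=[
    {"tx": -6,"ty": 0,"tz": 1,"roll": 0.01},
    {"tx": -6,"ty": 0,"tz": 1,"roll": 0.01},
  ],
)

```text
time_s: 4.45
tcp_pos: [0.6088, 0.0399, 0.127]
orientation: [[0.078, 0.997, 0.001], [0.997, -0.078, -0.0], [0.0, 0.001, -1.0]]
ft_force: [-0.2, -0.4, 0.8]
finger_gap: 0.0596
grasp_force: 0.0
```

Request:
apply_moves(
  hand=0,
  rows=[
    {"tx": 0,"ty": 0,"tz": 0,"roll": 0},
    {"tx": 0,"ty": 0,"tz": 0,"roll": 0},
    {"tx": 0,"ty": 0,"tz": 0,"roll": 0},
    {"tx": 0,"ty": 0,"tz": 0,"roll": 0},
    {"tx": 0,"ty": 0,"tz": 0,"roll": 0},
    {"tx": 0,"ty": 0,"tz": 0,"roll": 0},
    {"tx": 0,"ty": 0,"tz": 0,"roll": 0},
    {"tx": 0,"ty": 0,"tz": 0,"roll": 0},
  ],
)

```text
time_s: 5.25
tcp_pos: [0.6085, 0.0408, 0.1264]
orientation: [[0.077, 0.997, -0.0], [0.997, -0.077, -0.0], [-0.0, -0.0, -1.0]]
ft_force: [0.6, -0.4, -1.9]
finger_gap: 0.0101
grasp_force: 30.0
```

Request:
apply_moves(
  rows=[
    {"tx": 0,"ty": 0,"tz": -4,"roll": 0},
    {"tx": 0,"ty": 0,"tz": -12,"roll": 0},
    {"tx": 0,"ty": 0,"tz": -24,"roll": 0},
    {"tx": 0,"ty": 0,"tz": -40,"roll": 0},
    {"tx": 0,"ty": 0,"tz": -54,"roll": 0},
    {"tx": 0,"ty": 0,"tz": -64,"roll": 0},
    {"tx": 0,"ty": 0,"tz": -68,"roll": 0},
    {"tx": 0,"ty": 0,"tz": -70,"roll": 0},
  ],
)

```text
time_s: 6.05
tcp_pos: [0.6086, 0.041, 0.197]
orientation: [[0.077, 0.997, 0.0], [0.997, -0.077, 0.0], [0.0, 0.0, -1.0]]
ft_force: [-0.5, 1.1, -4.9]
finger_gap: 0.0095
grasp_force: 30.0
```

```bash
python3 go.py .544 .3256 .1964 -.077
```

```text
t [278.8 -86.3   0.6] roll 0.0 yaw -0.077 pos [0.6086 0.041  0.197 ] t 6.05 R [[0.077, 0.997, 0.0], [0.997, -0.077, 0.0], [0.0, 0.0, -1.0]]
```

Request:
apply_moves(
  rows=[
    {"tx": 10,"ty": -3,"tz": 0,"roll": 0},
    {"tx": 32,"ty": -10,"tz": 0,"roll": 0},
    {"tx": 66,"ty": -20,"tz": 0,"roll": 0},
    {"tx": 106,"ty": -33,"tz": 0,"roll": 0},
    {"tx": 148,"ty": -46,"tz": 0,"roll": 0},
    {"tx": 190,"ty": -59,"tz": 0,"roll": 0},
    {"tx": 228,"ty": -71,"tz": 0,"roll": 0},
    {"tx": 256,"ty": -79,"tz": 0,"roll": 0},
    {"tx": 272,"ty": -84,"tz": 0,"roll": 0},
    {"tx": 278.8,"ty": -86.3,"tz": 0,"roll": 0},
  ],
)

```text
time_s: 7.05
tcp_pos: [0.543, 0.3272, 0.1958]
orientation: [[0.075, 0.997, -0.001], [0.997, -0.075, -0.001], [-0.001, -0.001, -1.0]]
ft_force: [1.1, -1.4, -4.6]
finger_gap: 0.0098
grasp_force: 30.0
```

Request:
apply_moves(
  rows=[
    {"tx": 0,"ty": 0,"tz": 5,"roll": 0},
    {"tx": 0,"ty": 0,"tz": 20,"roll": 0},
    {"tx": 0,"ty": 0,"tz": 40,"roll": 0},
    {"tx": 0,"ty": 0,"tz": 58,"roll": 0},
    {"tx": 0,"ty": 0,"tz": 68,"roll": 0},
    {"tx": 0,"ty": 0,"tz": 74,"roll": 0},
    {"tx": 0,"ty": 0,"tz": 78,"roll": 0},
    {"tx": 0,"ty": 0,"tz": 78,"roll": 0},
  ],
)

```text
time_s: 7.85
tcp_pos: [0.5442, 0.3251, 0.1183]
orientation: [[0.077, 0.997, -0.0], [0.997, -0.077, -0.0], [-0.0, -0.0, -1.0]]
ft_force: [0.5, -0.1, -5.2]
finger_gap: 0.0099
grasp_force: 30.0
```

Request:
apply_moves(
  rows=[
    {"tx": 0,"ty": 0,"tz": 1,"roll": 0},
    {"tx": 0,"ty": 0,"tz": 2,"roll": 0},
    {"tx": 0,"ty": 0,"tz": 3,"roll": 0},
    {"tx": 0,"ty": 0,"tz": 3.5,"roll": 0},
    {"tx": 0,"ty": 0,"tz": 4,"roll": 0},
    {"tx": 0,"ty": 0,"tz": 4,"roll": 0},
  ],
)

```text
time_s: 8.45
tcp_pos: [0.544, 0.3255, 0.1144]
orientation: [[0.077, 0.997, -0.0], [0.997, -0.077, -0.0], [-0.0, -0.0, -1.0]]
ft_force: [0.0, 0.5, -4.4]
finger_gap: 0.0098
grasp_force: 30.0
```

Request:
apply_moves(
  rows=[
    {"tx": 0,"ty": 0,"tz": 0.5,"roll": 0},
    {"tx": 0,"ty": 0,"tz": 1,"roll": 0},
    {"tx": 0,"ty": 0,"tz": 1,"roll": 0},
  ],
)

```text
time_s: 8.75
tcp_pos: [0.544, 0.3255, 0.1134]
orientation: [[0.077, 0.997, -0.0], [0.997, -0.077, -0.0], [-0.0, -0.0, -1.0]]
ft_force: [1.0, -0.3, -5.0]
finger_gap: 0.0098
grasp_force: 30.0
```

Request:
apply_moves(
  rows=[
    {"tx": 0,"ty": 0,"tz": 0.5,"roll": 0},
    {"tx": 0,"ty": 0,"tz": 1,"roll": 0},
    {"tx": 0,"ty": 0,"tz": 1,"roll": 0},
  ],
)

```text
time_s: 9.05
tcp_pos: [0.5446, 0.3254, 0.1132]
orientation: [[0.077, 0.997, 0.001], [0.997, -0.077, 0.001], [0.001, 0.001, -1.0]]
ft_force: [-0.6, -2.3, 5.8]
finger_gap: 0.0095
grasp_force: 30.0
```

Request:
apply_moves(
  hand=60,
  rows=[
    {"tx": 0,"ty": 0,"tz": 0,"roll": 0},
    {"tx": 0,"ty": 0,"tz": 0,"roll": 0},
    {"tx": 0,"ty": 0,"tz": 0,"roll": 0},
    {"tx": 0,"ty": 0,"tz": -15,"roll": 0},
    {"tx": 0,"ty": 0,"tz": -50,"roll": 0},
    {"tx": 0,"ty": 0,"tz": -90,"roll": 0},
    {"tx": 0,"ty": 0,"tz": -130,"roll": 0},
    {"tx": 0,"ty": 0,"tz": -140,"roll": 0},
    {"tx": 0,"ty": 0,"tz": -140,"roll": 0},
  ],
)

```text
time_s: 9.95
tcp_pos: [0.5448, 0.3259, 0.255]
orientation: [[0.077, 0.997, 0.003], [0.997, -0.077, 0.003], [0.003, 0.002, -1.0]]
ft_force: [0.1, -0.3, 0.3]
finger_gap: 0.0599
grasp_force: 0.0
```

```bash
python3 go.py .6003 -.0825 .253 -.077
```

```text
t [-402.9   86.8    1.1] roll -0.0 yaw -0.077 pos [0.5448 0.3259 0.255 ] t 9.95 R [[0.077, 0.997, 0.003], [0.997, -0.077, 0.003], [0.003, 0.002, -1.0]]
```

Request:
apply_moves(
  rows=[
    {"tx": -45,"ty": 10,"tz": 0,"roll": 0},
    {"tx": -90,"ty": 20,"tz": 0,"roll": 0},
    {"tx": -135,"ty": 29,"tz": 0,"roll": 0},
    {"tx": -180,"ty": 39,"tz": 0,"roll": 0},
    {"tx": -225,"ty": 48,"tz": 0,"roll": 0},
    {"tx": -270,"ty": 58,"tz": 0,"roll": 0},
    {"tx": -315,"ty": 68,"tz": 0,"roll": 0},
    {"tx": -360,"ty": 78,"tz": 0,"roll": 0},
    {"tx": -393,"ty": 85,"tz": 0,"roll": 0},
    {"tx": -402.9,"ty": 86.8,"tz": 1,"roll": 0},
  ],
)

```text
time_s: 10.95
tcp_pos: [0.5987, -0.0872, 0.2505]
orientation: [[0.082, 0.997, -0.001], [0.997, -0.082, -0.001], [-0.002, -0.001, -1.0]]
ft_force: [0.1, -0.5, 0.3]
finger_gap: 0.0598
grasp_force: 0.0
```

Request:
apply_moves(
  rows=[
    {"tx": 0,"ty": 0,"tz": 0,"roll": 0},
    {"tx": 0,"ty": 0,"tz": 0,"roll": 0},
  ],
)

```text
time_s: 11.15
tcp_pos: [0.5992, -0.0816, 0.2506]
orientation: [[0.076, 0.997, -0.001], [0.997, -0.076, 0.0], [0.0, -0.001, -1.0]]
ft_force: [0.8, 0.1, -0.2]
finger_gap: 0.0597
grasp_force: 0.0
```

```bash
python3 go.py .6003 -.0825 .137 -.077
```

```text
t [ -0.9   1.3 113.6] roll 0.001 yaw -0.076 pos [ 0.5992 -0.0816  0.2506] t 11.15 R [[0.076, 0.997, -0.001], [0.997, -0.076, 0.0], [0.0, -0.001, -1.0]]
```

Request:
apply_moves(
  rows=[
    {"tx": -1,"ty": 1,"tz": 30,"roll": 0},
    {"tx": -1,"ty": 1,"tz": 55,"roll": 0},
    {"tx": -1,"ty": 1,"tz": 75,"roll": 0},
    {"tx": -1,"ty": 1,"tz": 92,"roll": 0},
    {"tx": -1,"ty": 1,"tz": 104,"roll": 0},
    {"tx": -1,"ty": 1,"tz": 111,"roll": 0},
    {"tx": -1,"ty": 1,"tz": 113,"roll": 0},
    {"tx": -1,"ty": 1,"tz": 113,"roll": 0},
  ],
)

```text
time_s: 11.95
tcp_pos: [0.6006, -0.0837, 0.1387]
orientation: [[0.077, 0.997, 0.0], [0.997, -0.077, -0.0], [0.0, 0.0, -1.0]]
ft_force: [-0.8, -0.2, 0.4]
finger_gap: 0.0594
grasp_force: 0.0
```

Request:
apply_moves(
  hand=0,
  rows=[
    {"tx": 0,"ty": 0,"tz": 0,"roll": 0},
    {"tx": 0,"ty": 0,"tz": 0,"roll": 0},
    {"tx": 0,"ty": 0,"tz": 0,"roll": 0},
    {"tx": 0,"ty": 0,"tz": 0,"roll": 0},
    {"tx": 0,"ty": 0,"tz": 0,"roll": 0},
  ],
)

```text
time_s: 12.45
tcp_pos: [0.6007, -0.084, 0.1389]
orientation: [[0.077, 0.997, 0.001], [0.997, -0.077, 0.0], [0.0, 0.001, -1.0]]
ft_force: [-2.2, -0.4, 6.7]
finger_gap: 0.044
grasp_force: 29.9
```

Request:
apply_moves(
  rows=[
    {"tx": 0,"ty": 0,"tz": -4,"roll": 0},
    {"tx": 0,"ty": 0,"tz": -12,"roll": 0},
    {"tx": 0,"ty": 0,"tz": -24,"roll": 0},
    {"tx": 0,"ty": 0,"tz": -40,"roll": 0},
    {"tx": 0,"ty": 0,"tz": -54,"roll": 0},
    {"tx": 0,"ty": 0,"tz": -64,"roll": 0},
    {"tx": 0,"ty": 0,"tz": -68,"roll": 0},
    {"tx": 0,"ty": 0,"tz": -70,"roll": 0},
    {"tx": 0,"ty": 0,"tz": -70,"roll": 0},
  ],
)

```text
time_s: 13.35
tcp_pos: [0.6003, -0.0839, 0.2083]
orientation: [[0.077, 0.997, -0.0], [0.997, -0.077, 0.0], [-0.0, -0.0, -1.0]]
ft_force: [0.1, -0.1, -7.3]
finger_gap: 0.0437
grasp_force: 29.9
```

```bash
python3 go.py .4243 .3166 .209 -.077
```

```text
t [ 385.8 -206.3   -0.6] roll 0.0 yaw -0.077 pos [ 0.6003 -0.0839  0.2083] t 13.35 R [[0.077, 0.997, -0.0], [0.997, -0.077, 0.0], [-0.0, -0.0, -1.0]]
```

Request:
apply_moves(
  rows=[
    {"tx": 8,"ty": -8,"tz": 0,"roll": 0},
    {"tx": 26,"ty": -24,"tz": 0,"roll": 0},
    {"tx": 50,"ty": -46,"tz": 0,"roll": 0},
    {"tx": 76,"ty": -70,"tz": 0,"roll": 0},
    {"tx": 103,"ty": -95,"tz": 0,"roll": 0},
    {"tx": 131,"ty": -120,"tz": 0,"roll": 0},
    {"tx": 160,"ty": -143,"tz": 0,"roll": 0},
    {"tx": 190,"ty": -162,"tz": 0,"roll": 0},
    {"tx": 222,"ty": -178,"tz": 0,"roll": 0},
    {"tx": 255,"ty": -190,"tz": 0,"roll": 0},
  ],
)

```text
time_s: 14.35
tcp_pos: [0.4287, 0.1861, 0.2083]
orientation: [[0.077, 0.997, -0.001], [0.997, -0.077, 0.0], [0.0, -0.001, -1.0]]
ft_force: [1.3, 0.8, -6.2]
finger_gap: 0.0439
grasp_force: 30.0
```

Request:
apply_moves(
  rows=[
    {"tx": 33,"ty": -8,"tz": 0,"roll": 0},
    {"tx": 63,"ty": -12,"tz": 0,"roll": 0},
    {"tx": 91,"ty": -14,"tz": 0,"roll": 0},
    {"tx": 112,"ty": -15,"tz": 0,"roll": 0},
    {"tx": 125,"ty": -16,"tz": 0,"roll": 0},
    {"tx": 131,"ty": -16,"tz": 0,"roll": 0},
    {"tx": 131,"ty": -16,"tz": 0,"roll": 0},
  ],
)

```text
time_s: 15.05
tcp_pos: [0.4248, 0.3165, 0.2083]
orientation: [[0.077, 0.997, -0.0], [0.997, -0.077, -0.001], [-0.001, -0.0, -1.0]]
ft_force: [-0.2, 0.0, -7.4]
finger_gap: 0.0439
grasp_force: 30.0
```

```bash
python3 go.py .4243 .3166 .1309 -.077
```

```text
t [ 0.1 -0.5 77.4] roll -0.0 yaw -0.077 pos [0.4248 0.3165 0.2083] t 15.05 R [[0.077, 0.997, -0.0], [0.997, -0.077, -0.001], [-0.001, -0.0, -1.0]]
```

Request:
apply_moves(
  rows=[
    {"tx": 0,"ty": 0,"tz": 6,"roll": 0},
    {"tx": 0,"ty": 0,"tz": 22,"roll": 0},
    {"tx": 0,"ty": 0,"tz": 42,"roll": 0},
    {"tx": 0,"ty": 0,"tz": 58,"roll": 0},
    {"tx": 0,"ty": 0,"tz": 70,"roll": 0},
    {"tx": 0,"ty": 0,"tz": 76,"roll": 0},
    {"tx": 0,"ty": 0,"tz": 78,"roll": 0},
    {"tx": 0,"ty": 0,"tz": 79,"roll": 0},
    {"tx": 0,"ty": 0,"tz": 80,"roll": 0},
    {"tx": 0,"ty": 0,"tz": 80,"roll": 0},
  ],
)

```text
time_s: 16.05
tcp_pos: [0.425, 0.3169, 0.1288]
orientation: [[0.077, 0.997, 0.0], [0.997, -0.077, 0.001], [0.001, 0.0, -1.0]]
ft_force: [0.5, 0.2, -7.3]
finger_gap: 0.0439
grasp_force: 30.0
```

Request:
apply_moves(
  rows=[
    {"tx": 0,"ty": 0,"tz": 0.5,"roll": 0},
    {"tx": 0,"ty": 0,"tz": 1,"roll": 0},
    {"tx": 0,"ty": 0,"tz": 1,"roll": 0},
  ],
)

```text
time_s: 16.35
tcp_pos: [0.4248, 0.3168, 0.1275]
orientation: [[0.077, 0.997, -0.0], [0.997, -0.077, 0.0], [0.0, -0.0, -1.0]]
ft_force: [0.2, -1.0, -6.6]
finger_gap: 0.0438
grasp_force: 30.0
```

Request:
apply_moves(
  rows=[
    {"tx": 0,"ty": 0,"tz": 0.5,"roll": 0},
    {"tx": 0,"ty": 0,"tz": 1,"roll": 0},
    {"tx": 0,"ty": 0,"tz": 1,"roll": 0},
  ],
)

```text
time_s: 16.65
tcp_pos: [0.4247, 0.3167, 0.1264]
orientation: [[0.077, 0.997, -0.0], [0.997, -0.077, -0.0], [-0.0, -0.0, -1.0]]
ft_force: [0.2, 0.2, -7.0]
finger_gap: 0.0437
grasp_force: 30.0
```

Request:
apply_moves(
  rows=[
    {"tx": 0,"ty": 0,"tz": 0.5,"roll": 0},
    {"tx": 0,"ty": 0,"tz": 1,"roll": 0},
    {"tx": 0,"ty": 0,"tz": 1,"roll": 0},
  ],
)

```text
time_s: 16.95
tcp_pos: [0.4249, 0.3166, 0.1261]
orientation: [[0.077, 0.997, -0.0], [0.997, -0.077, 0.0], [0.0, -0.0, -1.0]]
ft_force: [-3.6, -4.2, 8.6]
finger_gap: 0.0438
grasp_force: 30.0
```

Request:
apply_moves(
  hand=64,
  rows=[
    {"tx": 0,"ty": 0,"tz": 0,"roll": 0},
    {"tx": 0,"ty": 0,"tz": 0,"roll": 0},
    {"tx": 0,"ty": 0,"tz": 0,"roll": 0},
    {"tx": 0,"ty": 0,"tz": -10,"roll": 0},
    {"tx": 0,"ty": 0,"tz": -40,"roll": 0},
    {"tx": 0,"ty": 0,"tz": -80,"roll": 0},
    {"tx": 0,"ty": 0,"tz": -115,"roll": 0},
    {"tx": 0,"ty": 0,"tz": -124,"roll": 0},
    {"tx": 0,"ty": 0,"tz": -124,"roll": 0},
  ],
)

```text
time_s: 17.85
tcp_pos: [0.4253, 0.3173, 0.2512]
orientation: [[0.077, 0.997, 0.002], [0.997, -0.077, 0.003], [0.003, 0.002, -1.0]]
ft_force: [1.3, 0.1, -0.9]
finger_gap: 0.0642
grasp_force: 0.0
```

```bash
python3 - <<'E'
from h import *
np.set_printoptions(precision=4,suppress=True)
a=vision.camera('top'); b=vision.camera('side')
cv2.imwrite('pics/t2.png',a); cv2.imwrite('pics/s2.png',b)
cv2.imwrite('pics/c2.png',np.hstack([cv2.resize(a[110:210,215:365],None,fx=2.6,fy=4,interpolation=2)[:1], cv2.resize(a[110:210,215:365],None,fx=2.6,fy=4,interpolation=2)[:1]])) if 0 else cv2.imwrite('pics/c2.png',np.vstack([cv2.resize(a[118:208,220:360],None,fx=4,fy=4,interpolation=2), cv2.resize(b[130:190,190:330],None,fx=4,fy=4,interpolation=2)]))
for c in ['top','side']:
  for t in ['watch_mid','pad_watch','pad_mantel','pad_carriage','case_nest','hunter_mid']:
    for r in models.look_for(c,t)[:1]: w=W(c,r['centre']); print(c,t,round(r['p'],2),w,px(c,w))
E
python3 go.py .6731 -.0218 .15 0
```

```text
top watch_mid 0.6 [ 0.6675 -0.0226  0.0321] [289.8101 145.5006]
top pad_watch 0.69 [ 0.6647 -0.0034  0.016 ] [280.9781 149.1181]
top pad_mantel 0.93 [ 0.6003 -0.0871  0.0176] [320.4674 176.4791]
top pad_carriage 0.81 [0.6078 0.0423 0.0186] [260.7259 174.8459]
top case_nest 0.86 [ 0.501  -0.3283  0.0186] [435.3285 218.2758]
top hunter_mid 0.82 [0.4788 0.007  0.0215] [278.7869 233.3336]
side watch_mid 0.67 [ 0.673  -0.0323  0.0337] [342.0037 225.4783]
side pad_watch 0.39 [ 0.6603 -0.039   0.0141] [336.7946 234.414 ]
side pad_mantel 0.72 [ 0.6001 -0.0867  0.0145] [316.1547 253.6252]
side pad_carriage 0.64 [0.6069 0.0379 0.0168] [306.3569 214.0579]
side case_nest 0.89 [ 0.5024 -0.3395  0.022 ] [296.4906 363.8445]
side hunter_mid 0.81 [ 0.4845 -0.0039  0.0204] [258.0215 232.6103]
t [-318.3  273.7   99.4] roll -0.077 yaw -0.077 pos [0.4248 0.3167 0.2494] t 18.55 R [[0.077, 0.997, -0.0], [0.997, -0.077, -0.0], [-0.0, -0.0, -1.0]]
```

View pics/c2.png

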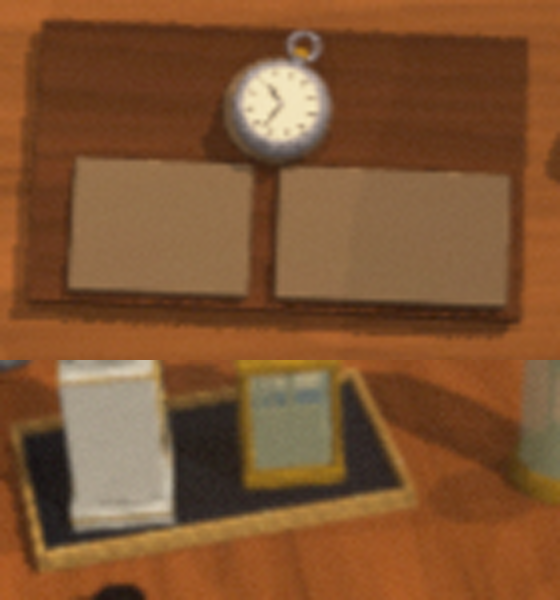

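The tray crop shows both clocks upright inside the rim. Both tan pads are clear, and the watch lies at top px (290,143). Next I fetch the watch, gripping at yaw 1.16.

Request:
apply_moves(
  hand=72,
  rows=[
    {"tx": -30,"ty": 25,"tz": 0,"roll": -0.1},
    {"tx": -65,"ty": 55,"tz": 0,"roll": -0.24},
    {"tx": -100,"ty": 85,"tz": 0,"roll": -0.38},
    {"tx": -135,"ty": 115,"tz": 0,"roll": -0.52},
    {"tx": -170,"ty": 145,"tz": 0,"roll": -0.66},
    {"tx": -205,"ty": 175,"tz": 0,"roll": -0.8},
    {"tx": -240,"ty": 205,"tz": 0,"roll": -0.94},
    {"tx": -275,"ty": 235,"tz": 0,"roll": -1.08},
    {"tx": -305,"ty": 260,"tz": 0,"roll": -1.2},
    {"tx": -319,"ty": 272.6,"tz": 0,"roll": -1.24},
  ],
)

```text
time_s: 19.55
tcp_pos: [0.673, -0.0246, 0.2494]
orientation: [[-0.92, 0.392, 0.0], [0.392, 0.92, -0.0], [-0.0, -0.0, -1.0]]
ft_force: [-0.8, -0.4, 0.9]
finger_gap: 0.072
grasp_force: 0.0
```

Request:
apply_moves(
  rows=[
    {"tx": 0,"ty": 0,"tz": 30,"roll": 0},
    {"tx": 0,"ty": 0,"tz": 70,"roll": 0},
    {"tx": 0,"ty": 0,"tz": 110,"roll": 0},
    {"tx": 0,"ty": 0,"tz": 140,"roll": 0},
    {"tx": 0,"ty": 0,"tz": 155,"roll": 0},
    {"tx": 0,"ty": 0,"tz": 160,"roll": 0},
    {"tx": 0,"ty": 0,"tz": 160,"roll": 0},
  ],
)

```text
time_s: 20.25
tcp_pos: [0.6724, -0.0224, 0.0899]
orientation: [[-0.918, 0.397, 0.0], [0.397, 0.918, -0.0], [-0.0, -0.0, -1.0]]
ft_force: [-0.0, 0.3, 0.5]
finger_gap: 0.0722
grasp_force: 0.0
```

```bash
python3 go.py .672 -.0225 .0195 1.16; python3 - <<'E'
from h import *
np.set_printoptions(precision=4,suppress=True)
def q(n,pts,z):
    w=np.array([at('top',219.6+x/4,117.6+y/4,z)[:2] for x,y in pts]); L=np.linalg.norm(w-np.roll(w,-1,0),axis=1)
    y=w[0]-w[1]+w[3]-w[2]; print(n,w.mean(0),L,np.arctan2(-y[0],y[1]))
q('pc',[(77,157),(253,166),(249,296),(67,291)],.018)
q('pm',[(279,168),(511,176),(508,304),(273,297)],.018)
q('board',[(44,22),(527,39),(519,318),(28,300)],.012)
print(at('top',219.6+279/4,117.6+102/4,.033), at('top',219.6+304/4,117.6+46/4,.0255),env.get_obs()['joints'])
b=vision.camera('side')
cv2.imwrite('pics/c3.png',cv2.resize(b[130:290,240:440],None,fx=3.5,fy=3.5,interpolation=2))
E
```

```text
t [ 0.3 -0.3 70.4] roll 0.003 yaw 1.163 pos [ 0.6724 -0.0224  0.0899] t 20.25 R [[-0.918, 0.397, 0.0], [0.397, 0.918, -0.0], [-0.0, -0.0, -1.0]]
pc [0.6091 0.044 ] [0.0963 0.0721 0.0984 0.0746] -0.07233975328949706
pm [ 0.6002 -0.0812] [0.1263 0.0709 0.1267 0.0716] -0.06496845830780762
board [ 0.6414 -0.0211] [0.2678 0.1569 0.2666 0.1571] -0.06938629609239995
[ 0.6726 -0.0218  0.033 ] [ 0.7059 -0.0366  0.0255] [-0.3549  0.5665  0.4075  1.7248 -0.2733  0.9064  1.3285]
```

View pics/c3.png

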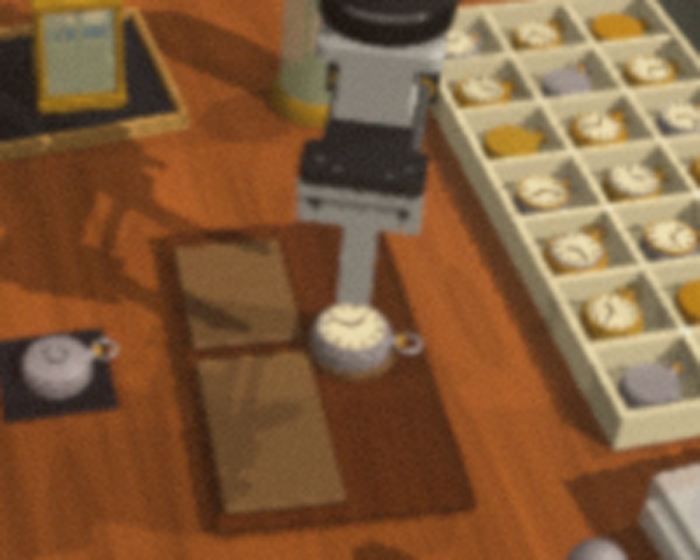

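The side crop shows the gripper above the watch (352,325) and lined up across its crown axis (bow at 405,345). I descend and close.

Request:
apply_moves(
  rows=[
    {"tx": 0,"ty": 0,"tz": 25,"roll": 0},
    {"tx": 0,"ty": 0,"tz": 45,"roll": 0},
    {"tx": 0,"ty": 0,"tz": 58,"roll": 0},
    {"tx": 0,"ty": 0,"tz": 66,"roll": 0},
    {"tx": 0,"ty": 0,"tz": 69,"roll": 0},
    {"tx": 0,"ty": 0,"tz": 70,"roll": 0},
    {"tx": 0,"ty": 0,"tz": 70,"roll": 0},
  ],
)

```text
time_s: 21.0
tcp_pos: [0.6724, -0.0223, 0.0201]
orientation: [[-0.918, 0.397, 0.001], [0.397, 0.918, 0.0], [-0.001, 0.0, -1.0]]
ft_force: [0.1, 0.3, -0.1]
finger_gap: 0.0719
grasp_force: 0.0
```

Request:
apply_moves(
  hand=40,
  rows=[
    {"tx": 0,"ty": 0,"tz": 0,"roll": 0},
    {"tx": 0,"ty": 0,"tz": 0,"roll": 0},
    {"tx": 0,"ty": 0,"tz": 0,"roll": 0},
    {"tx": 0,"ty": 0,"tz": 0,"roll": 0},
    {"tx": 0,"ty": 0,"tz": 0,"roll": 0},
  ],
)

```text
time_s: 21.5
tcp_pos: [0.6722, -0.0223, 0.0198]
orientation: [[-0.918, 0.397, 0.0], [0.397, 0.918, 0.0], [-0.0, 0.0, -1.0]]
ft_force: [-1.3, 0.4, 4.8]
finger_gap: 0.0509
grasp_force: 30.0
```

Request:
apply_moves(
  rows=[
    {"tx": 0,"ty": 0,"tz": -3,"roll": 0},
    {"tx": 0,"ty": 0,"tz": -10,"roll": 0},
    {"tx": 0,"ty": 0,"tz": -24,"roll": 0},
    {"tx": 0,"ty": 0,"tz": -40,"roll": 0},
    {"tx": 0,"ty": 0,"tz": -58,"roll": 0},
    {"tx": 0,"ty": 0,"tz": -72,"roll": 0},
    {"tx": 0,"ty": 0,"tz": -80,"roll": 0},
    {"tx": 0,"ty": 0,"tz": -80,"roll": 0},
  ],
)

```text
time_s: 22.3
tcp_pos: [0.6727, -0.0223, 0.101]
orientation: [[-0.918, 0.397, 0.002], [0.397, 0.918, 0.0], [-0.002, 0.001, -1.0]]
ft_force: [0.5, 0.0, -0.7]
finger_gap: 0.051
grasp_force: 30.0
```

```bash
python3 - <<'E'
from h import *
from go import go
np.set_printoptions(precision=4,suppress=True)
print(at('side',265,363,.023),at('top',436.6,243.3,.023))
a=cv2.imread('pics/top0.png'); 
for c,f in(('top','top0'),('side','side0')):
    g=cv2.cvtColor(cv2.imread(f'pics/{f}.png'),cv2.COLOR_BGR2GRAY); u,v=px(c,[.4456,-.3263,.023]); u,v=int(u),int(v)
    s=g[v-28:v+29,u-28:u+29].astype(float); bg=cv2.medianBlur(s.astype(np.uint8),11).astype(float)
    yy,xx=np.nonzero(bg-s>25); r=np.hypot(xx-28,yy-28); k=(r<18)&(r>9)
    e=cv2.fitEllipse(np.c_[xx[k],yy[k]].astype(np.float32)); print(c,e,at(c,u-28+e[0][0],v-28+e[0][1],.023))
go(.4456,-.3263,.1,1.163)
im=vision.camera('top'); cv2.imwrite('pics/t4.png',im); vision.camera('side')
cv2.imwrite('pics/s4.png',vision.camera('side'))
E
```

```text
[ 0.448  -0.3278  0.023 ] [ 0.4471 -0.3256  0.023 ]
top ((28.387052536010742, 27.268157958984375), (27.97869873046875, 29.353336334228516), 132.57528686523438) [ 0.4472 -0.3251  0.023 ]
side ((29.711557388305664, 28.780319213867188), (31.09335708618164, 33.697105407714844), 75.67649841308594) [ 0.4476 -0.3273  0.023 ]
t [  87.9 -369.2    0.5] roll -0.0 yaw 1.163 pos [ 0.6727 -0.0223  0.101 ] t 22.3 R [[-0.918, 0.397, 0.002], [0.397, 0.918, 0.0], [-0.002, 0.001, -1.0]]
```

Request:
apply_moves(
  rows=[
    {"tx": 2,"ty": -9,"tz": 0,"roll": 0},
    {"tx": 7,"ty": -30,"tz": 0,"roll": 0},
    {"tx": 16,"ty": -66,"tz": 0,"roll": 0},
    {"tx": 26,"ty": -110,"tz": 0,"roll": 0},
    {"tx": 37,"ty": -157,"tz": 0,"roll": 0},
    {"tx": 48,"ty": -205,"tz": 0,"roll": 0},
    {"tx": 59,"ty": -252,"tz": 0,"roll": 0},
    {"tx": 70,"ty": -297,"tz": 0,"roll": 0},
    {"tx": 79,"ty": -338,"tz": 0,"roll": 0},
    {"tx": 84,"ty": -360,"tz": 0,"roll": 0},
  ],
)

```text
time_s: 23.45
tcp_pos: [0.4475, -0.3232, 0.0995]
orientation: [[-0.916, 0.401, -0.001], [0.401, 0.916, -0.001], [0.001, -0.001, -1.0]]
ft_force: [0.2, 0.4, -1.0]
finger_gap: 0.051
grasp_force: 30.0
```

Request:
apply_moves(
  rows=[
    {"tx": 2.3,"ty": -8.5,"tz": 0,"roll": 0},
    {"tx": 2.3,"ty": -8.5,"tz": 0,"roll": 0},
    {"tx": 2.3,"ty": -8.5,"tz": 15,"roll": 0},
    {"tx": 2.3,"ty": -8.5,"tz": 35,"roll": 0},
    {"tx": 2.3,"ty": -8.5,"tz": 55,"roll": 0},
    {"tx": 2.3,"ty": -8.5,"tz": 65,"roll": 0},
    {"tx": 2.3,"ty": -8.5,"tz": 70,"roll": 0},
    {"tx": 2.3,"ty": -8.5,"tz": 72,"roll": 0},
    {"tx": 2.3,"ty": -8.5,"tz": 72,"roll": 0},
  ],
)

```text
time_s: 24.35
tcp_pos: [0.4469, -0.3263, 0.0277]
orientation: [[-0.918, 0.396, 0.0], [0.396, 0.918, -0.0], [-0.0, -0.0, -1.0]]
ft_force: [-0.5, 0.4, -1.2]
finger_gap: 0.0515
grasp_force: 30.0
```

```bash
python3 go.py .4473 -.3262 .0248 1.163
```

```text
t [-0.3  0.2  2.9] roll 0.0 yaw 1.163 pos [ 0.4469 -0.3263  0.0277] t 24.35 R [[-0.918, 0.396, 0.0], [0.396, 0.918, -0.0], [-0.0, -0.0, -1.0]]
```

Request:
apply_moves(
  rows=[
    {"tx": 0,"ty": 0,"tz": 1,"roll": 0},
    {"tx": 0,"ty": 0,"tz": 2,"roll": 0},
    {"tx": 0,"ty": 0,"tz": 2.5,"roll": 0},
    {"tx": 0,"ty": 0,"tz": 2.5,"roll": 0},
  ],
)

```text
time_s: 24.75
tcp_pos: [0.4467, -0.3264, 0.0251]
orientation: [[-0.918, 0.397, 0.0], [0.397, 0.918, -0.0], [-0.0, 0.0, -1.0]]
ft_force: [-0.3, 0.1, -0.5]
finger_gap: 0.0513
grasp_force: 30.0
```

Request:
apply_moves(
  rows=[
    {"tx": 0,"ty": 0,"tz": 0.5,"roll": 0},
    {"tx": 0,"ty": 0,"tz": 0.5,"roll": 0},
  ],
)

```text
time_s: 24.95
tcp_pos: [0.4467, -0.3264, 0.0247]
orientation: [[-0.918, 0.397, 0.0], [0.397, 0.918, -0.0], [-0.0, 0.0, -1.0]]
ft_force: [-0.4, 0.5, 4.6]
finger_gap: 0.0511
grasp_force: 30.0
```

Request:
apply_moves(
  hand=72,
  rows=[
    {"tx": 0,"ty": 0,"tz": 0,"roll": 0},
    {"tx": 0,"ty": 0,"tz": 0,"roll": 0},
    {"tx": 0,"ty": 0,"tz": 0,"roll": 0},
    {"tx": 0,"ty": 0,"tz": -10,"roll": 0},
    {"tx": 0,"ty": 0,"tz": -40,"roll": 0},
    {"tx": 0,"ty": 0,"tz": -80,"roll": 0},
    {"tx": 0,"ty": 0,"tz": -125,"roll": 0},
    {"tx": 0,"ty": 0,"tz": -170,"roll": 0},
    {"tx": 0,"ty": 0,"tz": -175,"roll": 0},
  ],
)

```text
time_s: 25.85
tcp_pos: [0.4483, -0.328, 0.2053]
orientation: [[-0.918, 0.397, 0.007], [0.397, 0.918, -0.003], [-0.007, 0.0, -1.0]]
ft_force: [0.2, 0.6, -1.2]
finger_gap: 0.0719
grasp_force: 0.0
```

```bash
python3 - <<'E'
from h import *
a=vision.camera('top'); b=vision.camera('side')
cv2.imwrite('pics/t5.png',a); cv2.imwrite('pics/s5.png',b)
R=lambda i,u,v,w,h,s:cv2.resize(i[v:v+h,u:u+w],None,fx=s,fy=s,interpolation=2)
# 4 tiles 400x300
T=[R(a,255,120,80,60,5),R(a,250,205,80,60,5),R(b,300,190,80,60,5),R(b,235,205,80,60,5)]
cv2.imwrite('pics/c5.png',np.vstack([np.hstack(T[:2]),np.hstack(T[2:])]))
cv2.imwrite('pics/c5b.png',np.hstack([R(b,220,320,150,80,2.6),R(a,390,150,100,80,2.6)]))
for c in ['top','side']:
  for t in ['watch_mid','pad_watch','hunter_mid']:
    for r in models.look_for(c,t)[:2]: w=W(c,r['centre']); print(c,t,round(r['p'],2),w.round(4),px(c,w).round(1))
E
```

```text
top pad_watch 0.58 [ 0.674  -0.0218  0.0164] [289.2 144.7]
top pad_watch 0.55 [0.4832 0.2928 0.0082] [146.5 236. ]
top hunter_mid 0.83 [0.4763 0.0077 0.0227] [278.5 234.5]
top hunter_mid 0.33 [0.4861 0.294  0.0081] [145.9 234.7]
side watch_mid 0.76 [ 0.4493 -0.3358  0.0404] [266.1 362.1]
side watch_mid 0.16 [ 0.6677 -0.0216  0.0138] [337.8 228.8]
side pad_watch 0.69 [ 0.6676 -0.0223  0.0141] [337.8 228.9]
```

View pics/c5.png

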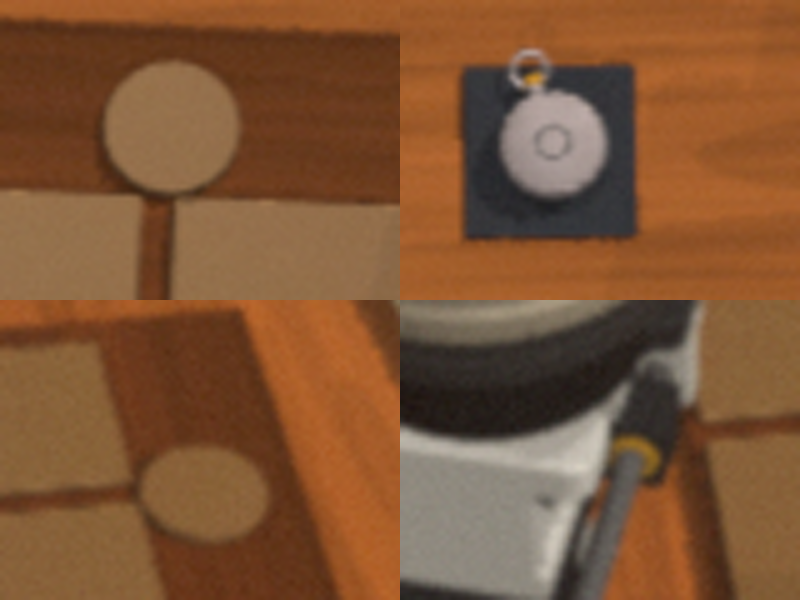

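View pics/c5b.png

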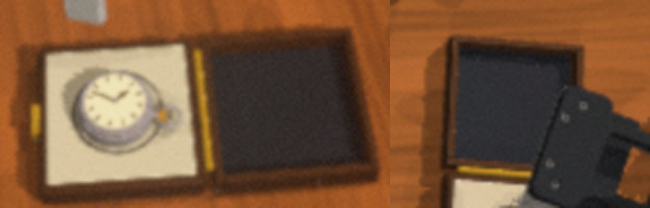

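```bash
python3 - <<'E'
from h import *
from go import go
np.set_printoptions(precision=4,suppress=True)
k=-.4
print('pad',at('top',255+172/5+k,120+127/5+k,.018),at('side',300+204/5+k,190+195/5+k,.018))
h=at('top',250+153/5+k,205+142/5+k,.021);h2=at('top',250+155/5+k,205+143/5+k,.012);b=at('top',250+129/5+k,205+68/5+k,.0105)
print('hunter',h,h2,b,np.arctan2(*(b-h)[1::-1]),np.arctan2(*(b-h2)[1::-1]))
s=[229.6+105/4,139.6+375/4];print('side hunter',at('side',*s,.012),at('side',229.6+158/4,139.6+358/4,.0105))
go(.479,.0035,.10,1.84)
E
```

```text
pad [ 0.6728 -0.0212  0.018 ] [ 0.6722 -0.0263  0.018 ]
hunter [0.4795 0.0039 0.021 ] [0.48   0.0031 0.012 ] [0.513  0.0134 0.0105] 0.27360868780810244 0.3002339998426493
side hunter [0.48   0.0029 0.012 ] [0.5124 0.0119 0.0105]
t [100.4 315.7  98.5] roll -0.677 yaw 1.163 pos [ 0.4461 -0.3261  0.1984] t 26.25 R [[-0.918, 0.397, -0.002], [0.397, 0.918, 0.001], [0.002, -0.0, -1.0]]
```

Request:
apply_moves(
  hand=66,
  rows=[
    {"tx": 8,"ty": 25,"tz": 0,"roll": -0.06},
    {"tx": 20,"ty": 63,"tz": 0,"roll": -0.14},
    {"tx": 33,"ty": 105,"tz": 0,"roll": -0.23},
    {"tx": 46,"ty": 147,"tz": 0,"roll": -0.32},
    {"tx": 59,"ty": 188,"tz": 0,"roll": -0.41},
    {"tx": 72,"ty": 229,"tz": 0,"roll": -0.5},
    {"tx": 84,"ty": 267,"tz": 0,"roll": -0.59},
    {"tx": 94,"ty": 297,"tz": 0,"roll": -0.66},
    {"tx": 99.7,"ty": 315.8,"tz": 0,"roll": -0.693},
    {"tx": 99.7,"ty": 315.8,"tz": 0,"roll": -0.693},
  ],
)

```text
time_s: 27.25
tcp_pos: [0.4804, 0.0051, 0.199]
orientation: [[-0.959, -0.284, -0.001], [-0.284, 0.959, -0.0], [0.001, 0.0, -1.0]]
ft_force: [0.4, -0.6, -0.3]
finger_gap: 0.0662
grasp_force: 0.0
```

Request:
apply_moves(
  rows=[
    {"tx": 0,"ty": 0,"tz": 30,"roll": 0},
    {"tx": 0,"ty": 0,"tz": 70,"roll": 0},
    {"tx": 0,"ty": 0,"tz": 105,"roll": 0},
    {"tx": 0,"ty": 0,"tz": 130,"roll": 0},
    {"tx": 0,"ty": 0,"tz": 138,"roll": 0},
    {"tx": 0,"ty": 0,"tz": 140,"roll": 0},
    {"tx": 0,"ty": 0,"tz": 140,"roll": 0},
  ],
)

```text
time_s: 27.95
tcp_pos: [0.4809, 0.0025, 0.0602]
orientation: [[-0.96, -0.28, 0.001], [-0.28, 0.96, -0.0], [-0.001, -0.0, -1.0]]
ft_force: [0.1, 0.2, 0.7]
finger_gap: 0.0658
grasp_force: 0.0
```

```bash
python3 go.py .480 .0033 .005 1.856
```

```text
t [ 0.6  1.  55.2] roll -0.001 yaw 1.855 pos [0.4809 0.0025 0.0602] t 27.95 R [[-0.96, -0.28, 0.001], [-0.28, 0.96, -0.0], [-0.001, -0.0, -1.0]]
```

Request:
apply_moves(
  rows=[
    {"tx": 0.5,"ty": 1,"tz": 20,"roll": 0},
    {"tx": 0.5,"ty": 1,"tz": 36,"roll": 0},
    {"tx": 0.5,"ty": 1,"tz": 47,"roll": 0},
    {"tx": 0.5,"ty": 1,"tz": 53,"roll": 0},
    {"tx": 0.5,"ty": 1,"tz": 55,"roll": 0},
    {"tx": 0.5,"ty": 1,"tz": 55,"roll": 0},
  ],
)

```text
time_s: 28.55
tcp_pos: [0.4798, 0.0039, 0.0048]
orientation: [[-0.96, -0.281, 0.0], [-0.281, 0.96, 0.0], [-0.0, -0.0, -1.0]]
ft_force: [0.4, 0.4, -0.3]
finger_gap: 0.0659
grasp_force: 0.0
```

Request:
apply_moves(
  hand=34,
  rows=[
    {"tx": 0,"ty": 0,"tz": 0,"roll": 0},
    {"tx": 0,"ty": 0,"tz": 0,"roll": 0},
    {"tx": 0,"ty": 0,"tz": 0,"roll": 0},
    {"tx": 0,"ty": 0,"tz": 0,"roll": 0},
    {"tx": 0,"ty": 0,"tz": 0,"roll": 0},
  ],
)

```text
time_s: 29.05
tcp_pos: [0.4798, 0.004, 0.0048]
orientation: [[-0.96, -0.281, 0.0], [-0.281, 0.96, 0.0], [-0.0, 0.0, -1.0]]
ft_force: [-0.8, 0.3, 6.5]
finger_gap: 0.0454
grasp_force: 30.0
```

Request:
apply_moves(
  rows=[
    {"tx": 0,"ty": 0,"tz": -3,"roll": 0},
    {"tx": 0,"ty": 0,"tz": -10,"roll": 0},
    {"tx": 0,"ty": 0,"tz": -24,"roll": 0},
    {"tx": 0,"ty": 0,"tz": -40,"roll": 0},
    {"tx": 0,"ty": 0,"tz": -58,"roll": 0},
    {"tx": 0,"ty": 0,"tz": -72,"roll": 0},
    {"tx": 0,"ty": 0,"tz": -80,"roll": 0},
    {"tx": 0,"ty": 0,"tz": -80,"roll": 0},
  ],
)

```text
time_s: 29.85
tcp_pos: [0.4801, 0.004, 0.0855]
orientation: [[-0.96, -0.281, 0.002], [-0.281, 0.96, 0.0], [-0.002, -0.0, -1.0]]
ft_force: [-0.1, 0.9, -1.2]
finger_gap: 0.0451
grasp_force: 30.0
```

Request:
apply_moves(
  rows=[
    {"tx": -6,"ty": -3,"tz": 0,"roll": 0.01},
    {"tx": -20,"ty": -9,"tz": 0,"roll": 0.04},
    {"tx": -42,"ty": -19,"tz": 0,"roll": 0.08},
    {"tx": -70,"ty": -32,"tz": 0,"roll": 0.14},
    {"tx": -98,"ty": -45,"tz": 0,"roll": 0.2},
    {"tx": -124,"ty": -57,"tz": 0,"roll": 0.25},
    {"tx": -147,"ty": -67,"tz": 0,"roll": 0.3},
    {"tx": -164,"ty": -75,"tz": 0,"roll": 0.34},
    {"tx": -177,"ty": -80.5,"tz": 0,"roll": 0.355},
    {"tx": -177,"ty": -80.5,"tz": 0,"roll": 0.355},
  ],
)

```text
time_s: 30.85
tcp_pos: [0.6731, -0.024, 0.0828]
orientation: [[-0.998, 0.071, -0.001], [0.071, 0.998, -0.001], [0.001, -0.001, -1.0]]
ft_force: [-0.2, -0.3, -2.3]
finger_gap: 0.045
grasp_force: 30.0
```

Request:
apply_moves(
  rows=[
    {"tx": 0,"ty": 0,"tz": 0,"roll": 0},
    {"tx": 0,"ty": 0,"tz": 0,"roll": 0},
  ],
)

```text
time_s: 31.05
tcp_pos: [0.6712, -0.0235, 0.0839]
orientation: [[-0.998, 0.069, -0.001], [0.069, 0.998, -0.0], [0.001, -0.0, -1.0]]
ft_force: [-0.2, 0.6, -0.7]
finger_gap: 0.0452
grasp_force: 30.0
```

```bash
python3 go.py .6724 -.0235 .0198 1.50
```

```text
t [-1.2  0.1 64.1] roll 0.001 yaw 1.501 pos [ 0.6712 -0.0235  0.0839] t 31.05 R [[-0.998, 0.069, -0.001], [0.069, 0.998, -0.0], [0.001, -0.0, -1.0]]
```

Request:
apply_moves(
  rows=[
    {"tx": -1,"ty": 0,"tz": 10,"roll": 0},
    {"tx": -1,"ty": 0,"tz": 28,"roll": 0},
    {"tx": -1,"ty": 0,"tz": 45,"roll": 0},
    {"tx": -1,"ty": 0,"tz": 56,"roll": 0},
    {"tx": -1,"ty": 0,"tz": 60,"roll": 0},
    {"tx": -1,"ty": 0,"tz": 62,"roll": 0},
    {"tx": -1,"ty": 0,"tz": 63,"roll": 0},
    {"tx": -1,"ty": 0,"tz": 63,"roll": 0},
  ],
)

```text
time_s: 31.85
tcp_pos: [0.6734, -0.0236, 0.0219]
orientation: [[-0.998, 0.07, 0.001], [0.07, 0.998, 0.0], [-0.001, 0.0, -1.0]]
ft_force: [1.0, 0.6, -1.0]
finger_gap: 0.0454
grasp_force: 30.0
```

Request:
apply_moves(
  rows=[
    {"tx": 0,"ty": 0,"tz": 0.5,"roll": 0},
    {"tx": 0,"ty": 0,"tz": 0.8,"roll": 0},
    {"tx": 0,"ty": 0,"tz": 0.8,"roll": 0},
  ],
)

```text
time_s: 32.15
tcp_pos: [0.6732, -0.0236, 0.0209]
orientation: [[-0.998, 0.07, 0.0], [0.07, 0.998, 0.0], [-0.0, 0.0, -1.0]]
ft_force: [-0.2, -0.5, -1.6]
finger_gap: 0.0449
grasp_force: 30.0
```

Request:
apply_moves(
  rows=[
    {"tx": 0,"ty": 0,"tz": 0.5,"roll": 0},
    {"tx": 0,"ty": 0,"tz": 1,"roll": 0},
    {"tx": 0,"ty": 0,"tz": 1,"roll": 0},
  ],
)

```text
time_s: 32.45
tcp_pos: [0.6732, -0.0236, 0.0199]
orientation: [[-0.998, 0.07, 0.0], [0.07, 0.998, 0.0], [-0.0, 0.0, -1.0]]
ft_force: [-0.7, 0.5, 3.2]
finger_gap: 0.0455
grasp_force: 30.0
```

Request:
apply_moves(
  hand=66,
  rows=[
    {"tx": 0,"ty": 0,"tz": 0,"roll": 0},
    {"tx": 0,"ty": 0,"tz": 0,"roll": 0},
    {"tx": 0,"ty": 0,"tz": 0,"roll": 0},
    {"tx": 0,"ty": 0,"tz": -10,"roll": 0},
    {"tx": 0,"ty": 0,"tz": -45,"roll": 0},
    {"tx": 0,"ty": 0,"tz": -95,"roll": 0},
    {"tx": 0,"ty": 0,"tz": -145,"roll": 0},
    {"tx": 0,"ty": 0,"tz": -190,"roll": 0},
    {"tx": 0,"ty": 0,"tz": -230,"roll": 0},
    {"tx": 0,"ty": 0,"tz": -230,"roll": 0},
  ],
)

```text
time_s: 33.45
tcp_pos: [0.6754, -0.0241, 0.2567]
orientation: [[-0.997, 0.07, 0.009], [0.07, 0.998, 0.001], [-0.009, 0.001, -1.0]]
ft_force: [-0.5, -0.4, -0.3]
finger_gap: 0.0662
grasp_force: 0.0
```

Request:
apply_moves(
  rows=[
    {"tx": 22,"ty": 27,"tz": 0,"roll": 0.13},
    {"tx": 45,"ty": 54,"tz": 0,"roll": 0.26},
    {"tx": 68,"ty": 81,"tz": 0,"roll": 0.39},
    {"tx": 91,"ty": 108,"tz": 0,"roll": 0.52},
    {"tx": 114,"ty": 135,"tz": 0,"roll": 0.65},
    {"tx": 136,"ty": 162,"tz": 0,"roll": 0.78},
    {"tx": 159,"ty": 189,"tz": 0,"roll": 0.91},
    {"tx": 182,"ty": 216,"tz": 0,"roll": 1.04},
    {"tx": 205,"ty": 243,"tz": 0,"roll": 1.17},
    {"tx": 228,"ty": 270,"tz": 0,"roll": 1.3},
  ],
)

```text
time_s: 34.45
tcp_pos: [0.4634, 0.2625, 0.25]
orientation: [[-0.194, 0.981, 0.0], [0.981, 0.194, 0.0], [0.0, 0.0, -1.0]]
ft_force: [0.7, 0.4, 0.4]
finger_gap: 0.0661
grasp_force: 0.0
```

```bash
python3 go.py .4249 .3166 .25 -.077; python3 - <<'E'
from h import *
a=vision.camera('top'); b=vision.camera('side')
R=lambda i,u,v,w,h,s:cv2.resize(i[v:v+h,u:u+w],None,fx=s,fy=s,interpolation=2)
cv2.imwrite('pics/c6.png',np.vstack([np.hstack([R(a,250,120,80,60,5),R(b,290,190,80,60,5)]),np.hstack([R(b,210,310,100,75,4),R(a,390,205,100,75,4)])]))
E
```

```text
t [ 60.5 -27.3   0. ] roll 0.272 yaw 0.195 pos [0.4634 0.2625 0.25  ] t 34.45 R [[-0.194, 0.981, 0.0], [0.981, 0.194, 0.0], [0.0, 0.0, -1.0]]
```

View pics/c6.png

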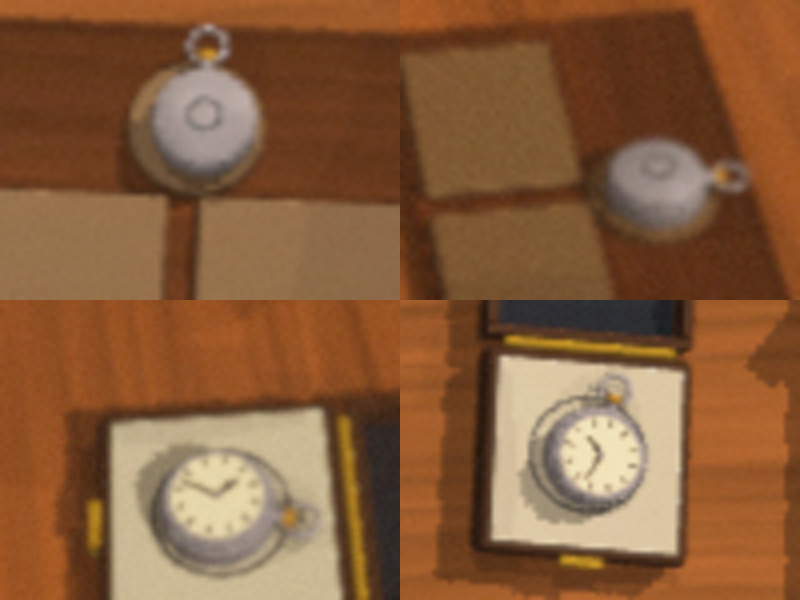

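```bash
python3 - <<'E'
from h import *
np.set_printoptions(precision=4,suppress=True)
k=-.4
print('hunter',at('top',250+204/5+k,120+112/5+k,.036),at('side',290+257/5+k,190+165/5+k,.036))
print('watch',at('top',390+197/4+k,205+154/4+k,.038),at('side',210+215/4+k,310+192/4+k,.038))
E
```

```text
hunter [ 0.674  -0.0241  0.036 ] [ 0.6726 -0.025   0.036 ]
watch [ 0.4463 -0.3254  0.038 ] [ 0.4461 -0.3251  0.038 ]
```

Request:
apply_moves(
  hand=66,
  rows=[
    {"tx": 20,"ty": -9,"tz": 0,"roll": 0.1},
    {"tx": 40,"ty": -18,"tz": 0,"roll": 0.2},
    {"tx": 60.5,"ty": -27.3,"tz": 0,"roll": 0.272},
    {"tx": 60.5,"ty": -27.3,"tz": 0,"roll": 0.272},
    {"tx": 60.5,"ty": -27.3,"tz": 0,"roll": 0.272},
  ],
)

```text
time_s: 35.05
tcp_pos: [0.4258, 0.3151, 0.2498]
orientation: [[0.069, 0.998, 0.0], [0.998, -0.069, -0.0], [-0.0, 0.0, -1.0]]
ft_force: [0.1, 0.1, 0.3]
finger_gap: 0.0662
grasp_force: 0.0
```

```bash
python3 go.py .4249 .3166 .127 -.077
```

```text
t [  1.4  -1.  122.8] roll 0.008 yaw -0.069 pos [0.4258 0.3151 0.2498] t 35.05 R [[0.069, 0.998, 0.0], [0.998, -0.069, -0.0], [-0.0, 0.0, -1.0]]
```

Both watches are within about 3 mm of their middles, and the hunter's crown points away from the pads. Next is the mantel clock.

Request:
apply_moves(
  rows=[
    {"tx": 0.5,"ty": -0.5,"tz": 30,"roll": 0.004},
    {"tx": 0.5,"ty": -0.5,"tz": 60,"roll": 0.004},
    {"tx": 0.5,"ty": -0.5,"tz": 85,"roll": 0.004},
    {"tx": 0.5,"ty": -0.5,"tz": 105,"roll": 0.004},
    {"tx": 0.5,"ty": -0.5,"tz": 117,"roll": 0.004},
    {"tx": 0.5,"ty": -0.5,"tz": 122,"roll": 0.004},
    {"tx": 0.5,"ty": -0.5,"tz": 122,"roll": 0.004},
  ],
)

```text
time_s: 35.75
tcp_pos: [0.4256, 0.3155, 0.1277]
orientation: [[0.075, 0.997, -0.0], [0.997, -0.075, -0.0], [-0.0, -0.0, -1.0]]
ft_force: [-1.0, 1.0, -0.5]
finger_gap: 0.066
grasp_force: 0.0
```

Request:
apply_moves(
  hand=0,
  rows=[
    {"tx": 0,"ty": 0,"tz": 0,"roll": 0},
    {"tx": 0,"ty": 0,"tz": 0,"roll": 0},
    {"tx": 0,"ty": 0,"tz": 0,"roll": 0},
    {"tx": 0,"ty": 0,"tz": 0,"roll": 0},
    {"tx": 0,"ty": 0,"tz": 0,"roll": 0},
  ],
)

```text
time_s: 36.25
tcp_pos: [0.4254, 0.3163, 0.1282]
orientation: [[0.075, 0.997, 0.0], [0.997, -0.075, 0.001], [0.001, 0.0, -1.0]]
ft_force: [-1.1, -1.8, 7.0]
finger_gap: 0.044
grasp_force: 30.0
```

Request:
apply_moves(
  rows=[
    {"tx": 0,"ty": 0,"tz": -4,"roll": 0},
    {"tx": 0,"ty": 0,"tz": -12,"roll": 0},
    {"tx": 0,"ty": 0,"tz": -26,"roll": 0},
    {"tx": 0,"ty": 0,"tz": -42,"roll": 0},
    {"tx": 0,"ty": 0,"tz": -60,"roll": 0},
    {"tx": 0,"ty": 0,"tz": -74,"roll": 0},
    {"tx": 0,"ty": 0,"tz": -80,"roll": 0},
    {"tx": 0,"ty": 0,"tz": -82,"roll": 0},
    {"tx": 0,"ty": 0,"tz": -82,"roll": 0},
  ],
)

```text
time_s: 37.15
tcp_pos: [0.4251, 0.3159, 0.2095]
orientation: [[0.075, 0.997, -0.0], [0.997, -0.075, -0.0], [-0.0, -0.0, -1.0]]
ft_force: [-0.1, 0.1, -7.0]
finger_gap: 0.0435
grasp_force: 30.0
```

```bash
python3 go.py .6005 -.0835 .209 -.073
```

```text
t [-385.2  204.9    0.5] roll -0.002 yaw -0.075 pos [0.4251 0.3159 0.2095] t 37.15 R [[0.075, 0.997, -0.0], [0.997, -0.075, -0.0], [-0.0, -0.0, -1.0]]
```

Request:
apply_moves(
  rows=[
    {"tx": -6,"ty": 1,"tz": 0,"roll": 0},
    {"tx": -20,"ty": 2,"tz": 0,"roll": 0},
    {"tx": -42,"ty": 4,"tz": 0,"roll": 0},
    {"tx": -70,"ty": 7,"tz": 0,"roll": 0},
    {"tx": -100,"ty": 11,"tz": 0,"roll": 0},
    {"tx": -132,"ty": 17,"tz": 0,"roll": 0},
    {"tx": -163,"ty": 28,"tz": 0,"roll": 0},
    {"tx": -193,"ty": 43,"tz": 0,"roll": 0},
    {"tx": -221,"ty": 62,"tz": 0,"roll": 0},
    {"tx": -248,"ty": 83,"tz": 0,"roll": 0},
  ],
)

```text
time_s: 38.15
tcp_pos: [0.4888, 0.0593, 0.2097]
orientation: [[0.076, 0.997, -0.0], [0.997, -0.076, 0.001], [0.001, -0.0, -1.0]]
ft_force: [0.1, 1.2, -7.2]
finger_gap: 0.0437
grasp_force: 30.0
```

Request:
apply_moves(
  rows=[
    {"tx": -26,"ty": 23,"tz": 0,"roll": 0},
    {"tx": -52,"ty": 47,"tz": 0,"roll": 0},
    {"tx": -78,"ty": 70,"tz": 0,"roll": 0},
    {"tx": -103,"ty": 92,"tz": 0,"roll": 0},
    {"tx": -122,"ty": 109,"tz": 0,"roll": 0},
    {"tx": -133,"ty": 118,"tz": 0,"roll": 0},
    {"tx": -137,"ty": 121.8,"tz": 0,"roll": 0},
    {"tx": -137,"ty": 121.8,"tz": 0,"roll": 0},
    {"tx": -137,"ty": 121.8,"tz": 0,"roll": 0},
  ],
)

```text
time_s: 39.05
tcp_pos: [0.5999, -0.0824, 0.2096]
orientation: [[0.074, 0.997, -0.001], [0.997, -0.074, 0.001], [0.001, -0.001, -1.0]]
ft_force: [-0.8, -0.1, -6.3]
finger_gap: 0.0439
grasp_force: 30.0
```

```bash
python3 go.py .6005 -.0835 .140 -.073
```

```text
t [-1.1  0.8 69.6] roll -0.001 yaw -0.074 pos [ 0.5999 -0.0824  0.2096] t 39.05 R [[0.074, 0.997, -0.001], [0.997, -0.074, 0.001], [0.001, -0.001, -1.0]]
```

Request:
apply_moves(
  rows=[
    {"tx": -0.6,"ty": 0.6,"tz": 8,"roll": 0},
    {"tx": -0.6,"ty": 0.6,"tz": 24,"roll": 0},
    {"tx": -0.6,"ty": 0.6,"tz": 42,"roll": 0},
    {"tx": -0.6,"ty": 0.6,"tz": 55,"roll": 0},
    {"tx": -0.6,"ty": 0.6,"tz": 63,"roll": 0},
    {"tx": -0.6,"ty": 0.6,"tz": 66,"roll": 0},
    {"tx": -0.6,"ty": 0.6,"tz": 67.5,"roll": 0},
    {"tx": -0.6,"ty": 0.6,"tz": 68,"roll": 0},
    {"tx": -0.6,"ty": 0.6,"tz": 68,"roll": 0},
  ],
)

```text
time_s: 39.95
tcp_pos: [0.6014, -0.084, 0.1421]
orientation: [[0.075, 0.997, 0.001], [0.997, -0.075, 0.0], [0.0, 0.001, -1.0]]
ft_force: [-0.9, -0.4, -6.4]
finger_gap: 0.0436
grasp_force: 30.0
```

Request:
apply_moves(
  rows=[
    {"tx": 0,"ty": 0,"tz": 0.5,"roll": 0},
    {"tx": 0,"ty": 0,"tz": 1,"roll": 0},
    {"tx": 0,"ty": 0,"tz": 1,"roll": 0},
  ],
)

```text
time_s: 40.25
tcp_pos: [0.6014, -0.0841, 0.1412]
orientation: [[0.075, 0.997, 0.001], [0.997, -0.075, 0.0], [0.0, 0.001, -1.0]]
ft_force: [-2.9, -0.4, 1.6]
finger_gap: 0.0435
grasp_force: 30.0
```

Request:
apply_moves(
  rows=[
    {"tx": 0,"ty": 0,"tz": 0.4,"roll": 0},
    {"tx": 0,"ty": 0,"tz": 0.4,"roll": 0},
  ],
)

```text
time_s: 40.45
tcp_pos: [0.6014, -0.0841, 0.1412]
orientation: [[0.075, 0.997, 0.001], [0.997, -0.075, 0.0], [0.0, 0.001, -1.0]]
ft_force: [-5.0, -0.4, 10.6]
finger_gap: 0.044
grasp_force: 30.0
```

Request:
apply_moves(
  hand=62,
  rows=[
    {"tx": 0,"ty": 0,"tz": 0,"roll": 0},
    {"tx": 0,"ty": 0,"tz": 0,"roll": 0},
    {"tx": 0,"ty": 0,"tz": 0,"roll": 0},
    {"tx": 0,"ty": 0,"tz": -10,"roll": 0},
    {"tx": 0,"ty": 0,"tz": -40,"roll": 0},
    {"tx": 0,"ty": 0,"tz": -80,"roll": 0},
    {"tx": 0,"ty": 0,"tz": -112,"roll": 0},
    {"tx": 0,"ty": 0,"tz": -114,"roll": 0},
  ],
)

```text
time_s: 41.25
tcp_pos: [0.6029, -0.0845, 0.259]
orientation: [[0.075, 0.997, 0.006], [0.997, -0.075, 0.0], [0.001, 0.006, -1.0]]
ft_force: [0.1, -0.2, 0.4]
finger_gap: 0.0619
grasp_force: 0.0
```

```bash
python3 go.py .544 .3255 .255 -.075
```

```text
t [404.4 -89.7   3.8] roll -0.001 yaw -0.076 pos [ 0.6029 -0.0845  0.259 ] t 41.25 R [[0.075, 0.997, 0.006], [0.997, -0.075, 0.0], [0.001, 0.006, -1.0]]
```

Request:
apply_moves(
  rows=[
    {"tx": 40,"ty": -9,"tz": 0,"roll": 0},
    {"tx": 85,"ty": -18,"tz": 0,"roll": 0},
    {"tx": 130,"ty": -28,"tz": 0,"roll": 0},
    {"tx": 175,"ty": -38,"tz": 0,"roll": 0},
    {"tx": 220,"ty": -48,"tz": 0,"roll": 0},
    {"tx": 265,"ty": -57,"tz": 0,"roll": 0},
    {"tx": 310,"ty": -67,"tz": 0,"roll": 0},
    {"tx": 355,"ty": -77,"tz": 0,"roll": 0},
    {"tx": 390,"ty": -85,"tz": 0,"roll": 0},
    {"tx": 403.5,"ty": -87,"tz": 0,"roll": 0},
  ],
)

```text
time_s: 42.25
tcp_pos: [0.5429, 0.3293, 0.2538]
orientation: [[0.07, 0.998, -0.001], [0.998, -0.07, 0.0], [0.0, -0.001, -1.0]]
ft_force: [-0.1, -0.1, 0.3]
finger_gap: 0.0619
grasp_force: 0.0
```

Request:
apply_moves(
  rows=[
    {"tx": 0,"ty": 0,"tz": 0,"roll": 0},
    {"tx": 0,"ty": 0,"tz": 0,"roll": 0},
  ],
)

```text
time_s: 42.45
tcp_pos: [0.545, 0.3236, 0.2542]
orientation: [[0.076, 0.997, 0.0], [0.997, -0.076, -0.001], [-0.001, 0.0, -1.0]]
ft_force: [1.2, -0.3, -0.4]
finger_gap: 0.0618
grasp_force: 0.0
```

```bash
python3 go.py .544 .3255 .1138 -.077
```

```text
t [  2.   -1.2 140.4] roll 0.001 yaw -0.076 pos [0.545  0.3236 0.2542] t 42.45 R [[0.076, 0.997, 0.0], [0.997, -0.076, -0.001], [-0.001, 0.0, -1.0]]
```

Request:
apply_moves(
  rows=[
    {"tx": 1.5,"ty": -1,"tz": 35,"roll": 0},
    {"tx": 1.5,"ty": -1,"tz": 70,"roll": 0},
    {"tx": 1.5,"ty": -1,"tz": 100,"roll": 0},
    {"tx": 1.5,"ty": -1,"tz": 122,"roll": 0},
    {"tx": 1.5,"ty": -1,"tz": 135,"roll": 0},
    {"tx": 1.5,"ty": -1,"tz": 139.5,"roll": 0},
    {"tx": 1.5,"ty": -1,"tz": 139.5,"roll": 0},
    {"tx": 1.5,"ty": -1,"tz": 139.5,"roll": 0},
  ],
)

```text
time_s: 43.25
tcp_pos: [0.5445, 0.3265, 0.1159]
orientation: [[0.076, 0.997, 0.001], [0.997, -0.076, 0.001], [0.001, 0.001, -1.0]]
ft_force: [0.4, -0.7, -0.2]
finger_gap: 0.0619
grasp_force: 0.0
```

Request:
apply_moves(
  hand=0,
  rows=[
    {"tx": 0,"ty": 0,"tz": 0,"roll": 0},
    {"tx": 0,"ty": 0,"tz": 0,"roll": 0},
    {"tx": 0,"ty": 0,"tz": 0,"roll": 0},
    {"tx": 0,"ty": 0,"tz": 0,"roll": 0},
    {"tx": 0,"ty": 0,"tz": 0,"roll": 0},
    {"tx": 0,"ty": 0,"tz": 0,"roll": 0},
    {"tx": 0,"ty": 0,"tz": 0,"roll": 0},
    {"tx": 0,"ty": 0,"tz": 0,"roll": 0},
  ],
)

```text
time_s: 44.05
tcp_pos: [0.5437, 0.3265, 0.1146]
orientation: [[0.075, 0.997, -0.0], [0.997, -0.075, -0.0], [-0.0, -0.0, -1.0]]
ft_force: [0.5, -0.1, -2.3]
finger_gap: 0.0097
grasp_force: 30.0
```

Request:
apply_moves(
  rows=[
    {"tx": 0,"ty": 0,"tz": -4,"roll": 0},
    {"tx": 0,"ty": 0,"tz": -12,"roll": 0},
    {"tx": 0,"ty": 0,"tz": -26,"roll": 0},
    {"tx": 0,"ty": 0,"tz": -42,"roll": 0},
    {"tx": 0,"ty": 0,"tz": -60,"roll": 0},
    {"tx": 0,"ty": 0,"tz": -74,"roll": 0},
    {"tx": 0,"ty": 0,"tz": -80,"roll": 0},
    {"tx": 0,"ty": 0,"tz": -82,"roll": 0},
    {"tx": 0,"ty": 0,"tz": -82,"roll": 0},
  ],
)

```text
time_s: 44.95
tcp_pos: [0.5436, 0.3265, 0.1967]
orientation: [[0.075, 0.997, -0.0], [0.997, -0.075, -0.0], [-0.0, -0.0, -1.0]]
ft_force: [0.1, -0.9, -5.2]
finger_gap: 0.0095
grasp_force: 30.0
```

```bash
python3 go.py .6087 .0415 .196 -.073
```

```text
t [-279.3   86.3    0.7] roll -0.002 yaw -0.075 pos [0.5436 0.3265 0.1967] t 44.95 R [[0.075, 0.997, -0.0], [0.997, -0.075, -0.0], [-0.0, -0.0, -1.0]]
```

Request:
apply_moves(
  rows=[
    {"tx": -8,"ty": 2,"tz": 0,"roll": 0},
    {"tx": -26,"ty": 8,"tz": 0,"roll": 0},
    {"tx": -54,"ty": 17,"tz": 0,"roll": 0},
    {"tx": -90,"ty": 28,"tz": 0,"roll": 0},
    {"tx": -128,"ty": 40,"tz": 0,"roll": 0},
    {"tx": -166,"ty": 51,"tz": 0,"roll": 0},
    {"tx": -204,"ty": 63,"tz": 0,"roll": 0},
    {"tx": -238,"ty": 74,"tz": 0,"roll": 0},
    {"tx": -264,"ty": 82,"tz": 0,"roll": 0},
    {"tx": -278,"ty": 86.2,"tz": 0,"roll": 0},
  ],
)

```text
time_s: 45.95
tcp_pos: [0.6087, 0.0382, 0.1967]
orientation: [[0.079, 0.997, -0.0], [0.997, -0.079, -0.001], [-0.001, -0.0, -1.0]]
ft_force: [-0.2, 0.8, -4.5]
finger_gap: 0.0096
grasp_force: 30.0
```

Request:
apply_moves(
  rows=[
    {"tx": 0,"ty": 0,"tz": 0,"roll": 0},
    {"tx": 0,"ty": 0,"tz": 0,"roll": 0},
    {"tx": 0,"ty": 0,"tz": 10,"roll": 0},
    {"tx": 0,"ty": 0,"tz": 26,"roll": 0},
    {"tx": 0,"ty": 0,"tz": 42,"roll": 0},
    {"tx": 0,"ty": 0,"tz": 54,"roll": 0},
    {"tx": 0,"ty": 0,"tz": 62,"roll": 0},
    {"tx": 0,"ty": 0,"tz": 66,"roll": 0},
    {"tx": 0,"ty": 0,"tz": 68,"roll": 0},
    {"tx": 0,"ty": 0,"tz": 68,"roll": 0},
  ],
)

```text
time_s: 46.95
tcp_pos: [0.609, 0.0428, 0.1289]
orientation: [[0.075, 0.997, 0.0], [0.997, -0.075, -0.0], [0.0, 0.0, -1.0]]
ft_force: [0.6, -0.4, -2.9]
finger_gap: 0.0095
grasp_force: 30.0
```

```bash
python3 go.py .6088 .0428 .127 -.073
```

```text
t [-0.1 -0.2  1.9] roll -0.002 yaw -0.075 pos [0.609  0.0428 0.1289] t 46.95 R [[0.075, 0.997, 0.0], [0.997, -0.075, -0.0], [0.0, 0.0, -1.0]]
```

Request:
apply_moves(
  rows=[
    {"tx": 0,"ty": 0,"tz": 0.5,"roll": 0},
    {"tx": 0,"ty": 0,"tz": 1,"roll": 0},
    {"tx": 0,"ty": 0,"tz": 1.5,"roll": 0},
    {"tx": 0,"ty": 0,"tz": 1.5,"roll": 0},
  ],
)

```text
time_s: 47.35
tcp_pos: [0.6092, 0.0429, 0.1276]
orientation: [[0.075, 0.997, 0.001], [0.997, -0.075, 0.0], [0.0, 0.001, -1.0]]
ft_force: [0.2, 0.4, -1.9]
finger_gap: 0.0099
grasp_force: 30.0
```

Request:
apply_moves(
  rows=[
    {"tx": 0,"ty": 0,"tz": 0.5,"roll": 0},
    {"tx": 0,"ty": 0,"tz": 0.7,"roll": 0},
    {"tx": 0,"ty": 0,"tz": 0.7,"roll": 0},
  ],
)

```text
time_s: 47.65
tcp_pos: [0.6096, 0.0429, 0.1275]
orientation: [[0.075, 0.997, 0.001], [0.997, -0.075, 0.0], [0.001, 0.001, -1.0]]
ft_force: [-1.0, -0.2, 8.9]
finger_gap: 0.0098
grasp_force: 30.0
```

Contact. I release, rise straight up, then move clear sideways.

Request:
apply_moves(
  hand=60,
  rows=[
    {"tx": 0,"ty": 0,"tz": 0,"roll": 0},
    {"tx": 0,"ty": 0,"tz": 0,"roll": 0},
    {"tx": 0,"ty": 0,"tz": 0,"roll": 0},
    {"tx": 0,"ty": 0,"tz": -10,"roll": 0},
    {"tx": 0,"ty": 0,"tz": -40,"roll": 0},
    {"tx": 0,"ty": 0,"tz": -85,"roll": 0},
    {"tx": 0,"ty": 0,"tz": -130,"roll": 0},
    {"tx": 0,"ty": 0,"tz": -140,"roll": 0},
  ],
)

```text
time_s: 48.45
tcp_pos: [0.6107, 0.0425, 0.2722]
orientation: [[0.076, 0.997, 0.006], [0.997, -0.076, 0.002], [0.002, 0.006, -1.0]]
ft_force: [0.2, -0.1, -1.2]
finger_gap: 0.0601
grasp_force: 0.0
```

Request:
apply_moves(
  rows=[
    {"tx": 45,"ty": -15,"tz": 0,"roll": 0},
    {"tx": 90,"ty": -30,"tz": 0,"roll": 0},
    {"tx": 135,"ty": -45,"tz": 0,"roll": 0},
    {"tx": 180,"ty": -60,"tz": 0,"roll": 0},
    {"tx": 225,"ty": -75,"tz": 0,"roll": 0},
    {"tx": 270,"ty": -90,"tz": 0,"roll": 0},
    {"tx": 300,"ty": -100,"tz": 0,"roll": 0},
    {"tx": 300,"ty": -100,"tz": 0,"roll": 0},
  ],
)

```text
time_s: 49.25
tcp_pos: [0.5291, 0.3548, 0.266]
orientation: [[0.068, 0.998, -0.001], [0.998, -0.068, 0.0], [0.0, -0.001, -1.0]]
ft_force: [-0.4, -0.5, -0.3]
finger_gap: 0.0603
grasp_force: 0.0
```

```bash
python3 - <<'E'
from h import *
a=vision.camera('top'); b=vision.camera('side')
R=lambda i,u,v,w,h,s:cv2.resize(i[v:v+h,u:u+w],None,fx=s,fy=s,interpolation=2)
cv2.imwrite('pics/c7.png',np.hstack([R(a,220,110,150,110,2.66*2)[:, :],])) 
cv2.imwrite('pics/c7b.png',np.hstack([R(b,220,130,150,160,2.6),R(b,210,310,150,100,2.6).copy() if 0 else R(a,390,150,150,160,2.6)]))
E
```

View pics/c7.png

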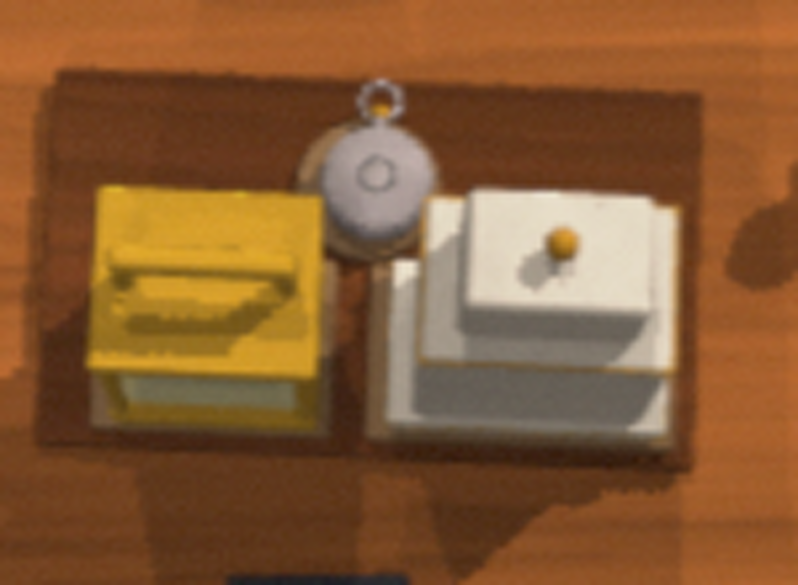

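View pics/c7b.png

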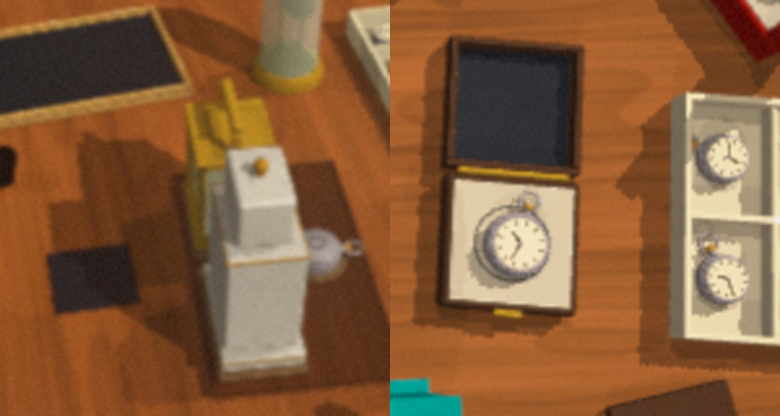

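Both clocks sit square on their pads with the dials facing away (+x). The ball is at px (325.8,155.7) and the carriage corner at (238.4,145), each within 2 mm of the start. The watches are in place and the dome is untouched, so I hand in.

```bash
python3 -c "
from workcell import env
print(env.hand_in())"
```

```text
the job is handed in; nothing more can be done
None
```

I handed in the finished job at about 49 s of the 120 s allowed, and the hand-in call returned no verdict: the sold watch is in the padded half of the case, the closed-cover watch is on the round pad with its crown away from the clocks' pads, and both clocks are back upright and square on their own pads, all within about 3 mm of the middle by the cameras, with the glass-domed clock left alone.

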